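Load the ink mixer and clamp it shut

TASK

Load the ink mixer on the illustrator's desk: turn its turntable by the centre handle until the one bin without a lid stands squarely at the clamp, and only then stand every loose ink bottle upright in that bin, gripping the thin glass bottles lightly (20 N of grip at most). Then put the loose lid squarely onto the bin, fully down, and swing the clamp down flat onto the lid. Leave the other things on the desk where they are.

Things in the scene. Friction and masses are not known exactly. Their poses are not given: they have to be found in the camera images.
- mixer: the fixed ink mixer: round grey foot 410 mm across and 20 mm high, carrying a steel turntable with three square bins 120 degrees apart and a clamp post at its edge. Origin: on the turntable's axis, at desk level. Its -x axis points from the turntable's axis to the clamp; z up
- turntable (a joint): angle of the turntable in rad, positive counterclockwise seen from above. At 0 the bin without a lid stands squarely at the clamp; it starts at 0.9 to 2.5, and turns within -0.6 to 3.0. Light friction (about 0.12 N m), stays where it is left
- centre_handle (a point): grip point of the turntable's centre handle, on its axis, 150 mm above the desk: an upright black bar 60 mm long, 16 mm thick and 45 mm high (its top is 165 mm above the desk). It turns with the turntable; the bar's length lies along this point's y axis (x is across it). The lidded bins reach 144 mm above the desk with their handles, 118 mm out from the axis
- bin_floor (a point): centre of the inner floor of the bin without a lid, 33 mm above the desk, 118 mm from the turntable's axis; turns with the turntable, its +x axis points to the turntable's axis. The bin is 118 mm square inside, walls 3 mm thick, rim 41 mm above this floor; sides along x and y. Four bottles fit two by two, 60 mm apart
- clamp (a joint): angle of the clamp arm in rad: 0 is flat down on the lid, pi/2 is upright; starts at 1.3 to 1.6, opens to 1.7. The hinge axis is level, at mixer x = -218 mm, y = 0, 116 mm above the desk, along the mixer's y. Light friction (0.12 N m): it stays where it is left, and can be pushed over and down with shut fingers. The arm is a steel bar 62 mm long, 20 mm wide, 12 mm thick; when shut it points to the turntable's axis, its top 122 mm above the desk
- clamp_tip (a point): the free end of the clamp arm, 62 mm from the hinge axis
- lid_centre (a point): the loose aluminium lid, a box open below, 140 mm square outside and 44 mm high, with a handle on top; the point lies on its centre line, 40 mm above the lower edge of its skirt. Seated on the bin, its skirt hangs 10 mm outside the rim (5 mm play all round), this point is 71 mm above the bin floor, and the lid's top is 108 mm above the desk. Any quarter turn fits
- lid_handle (a point): grip point of the lid's handle, 30 mm above lid_centre: an upright black bar 45 mm long (along the lid's x axis), 16 mm thick (y) and 36 mm high, its top 10 mm above this point. The lid (about 0.25 kg) can tilt in a weak grip when swung fast: grip it firmly
- ink1_mid (a point): an ink bottle (may be absent), thin glass: body 46 mm across and 40 mm high, then a cap 28 mm across from 43 to 68 mm; stands upright, total height 68 mm. The point is on its axis, half-way up (34 mm). Grip by the cap; cracks if gripped with clearly more than 20 N
- ink2_mid (a point): an ink bottle (may be absent), thin glass: body 46 mm across and 40 mm high, then a cap 28 mm across from 43 to 68 mm; stands upright, total height 68 mm. The point is on its axis, half-way up (34 mm). Grip by the cap; cracks if gripped with clearly more than 20 N
- ink3_mid (a point): an ink bottle (may be absent), thin glass: body 46 mm across and 40 mm high, then a cap 28 mm across from 43 to 68 mm; stands upright, total height 68 mm. The point is on its axis, half-way up (34 mm). Grip by the cap; cracks if gripped with clearly more than 20 N
- ink4_mid (a point): an ink bottle (may be absent), thin glass: body 46 mm across and 40 mm high, then a cap 28 mm across from 43 to 68 mm; stands upright, total height 68 mm. The point is on its axis, half-way up (34 mm). Grip by the cap; cracks if gripped with clearly more than 20 N
- ink1: the same bottle as ink1_mid, origin at the centre of its underside
- ink2: the same bottle as ink2_mid, origin at the centre of its underside
- ink3: the same bottle as ink3_mid, origin at the centre of its underside
- ink4: the same bottle as ink4_mid, origin at the centre of its underside
- pen_cup: bystander: dark metal cup of pens and brushes, 84 mm across, about 165 mm high; leave alone. Origin: centre of its underside
- tin: bystander: flat round tin, 90 mm across, 32 mm high; leave alone. Origin: centre of its underside
- card_box: bystander: small cardboard box 100 x 60 x 30 mm; leave alone. Origin: centre of its underside
Mind the look-alikes: they are no part of the job. What is shaped like the ink4 but turquoise or yellow is not meant.

How it is judged:
By the outcome, as a careful person would: the job done as asked, in the order asked, and still so for the second after the job is handed in, with the robot touching nothing.
Of ink1, ink2, ink3, ink4 only 2 to 4 are there at a start; the rules pass over those that are not, and their reading is None.
At some moment in a run one of ink1, ink2, ink3, ink4, lid may be knocked a few centimetres aside while the robot is not near it.
It also fails if it takes over 210 s, if anything falls off the work surface, if the arm or the gripper's body presses on something with over 40 N, if the wrist force passes 120 N, or if a joint passes its speed limit or range.

ROBOT

A 7-joint arm with a two-finger parallel gripper is mounted at the origin on the work surface. World frame = base frame: x ahead of the robot, y to its left, z up, the work surface at z = 0. Lengths are in mm, angles in rad, forces in N, time in s.
With the tool pointing down it reaches from about 400 to 925 mm from the base axis. Payload 4.1 kg.
Tool frame: the origin (TCP) lies between the finger pads; the fingertips stand 25 mm ahead of it and the grasp point (between the pads) lies 6 mm ahead of it (arm.tip_extent is the distance from the TCP to the fingertips, in mm); z points along the fingers, y is the line along which they close (so a half turn about z gives the same grasp; the last joint's range is limited). The gripper opens to 85 mm and grips with 20 to 120 N. Pads are 22 mm wide; open, the fingers measure 114 mm over their backs; the gripper's body (76 mm by 85 mm) begins 54 mm behind the grasp point. The pads swing forward as they close: fully open they stand 13 mm farther back than shut.
Start: joints at [-1.226, 0.398, 0.045, 1.537, -0.019, 1.207, -0.051], TCP at [279.077, 587.074, 256.347] pointing down, gripper open.
Joint ranges: [-2.82, 2.82], [-0.49, 2.23], [-1.37, 1.46], [0, 2.46], [-1.36, 4.5], [0.23, 2], [-2.94, 2.94]. Speed limits (rad/s): [2.57, 2.57, 3.14, 3.14, 3.14, 3.14, 3.14].

INTERFACE

Orientations are given as a 3x3 rotation matrix whose columns are the frame's x, y, z axes.
In Python, from cell import arm gives the robot as it stands.
- The arm moves only by the tool arm_command, never from a script. Its argument "rows" is a list of rows, each an object of numbers: "jaw": the finger opening in cm, from 0 to 8.54; "x", "y", "z": the shift along the tool's x, y, z in cm; "turn": the turn about the tool's z in rad. In form: [{"jaw": .., "x": .., "y": .., "z": .., "turn": ..}, ...]. A call has 1 to 8 rows; each row shifts and turns the commanded pose from where the row before left it, along the tool's axes as they then stand; what a row does not reach is not made up. A row lasts 1/10 s, in which the tool goes at most 50 mm and 8.59 degrees, less where a joint would pass 70% of its speed; a pose out of reach is approached as far as the arm can. A call with a gripper value outside its range is refused whole. The fingers move at their own pace and stop on an object; "newtons" is the grip in N (left out, the last holds). Time passes only in rows, so rows that do not move let the fingers close. It gives the time, the measured TCP pose, the force, the opening and the grip force at its end, in the units of the state.
- arm.state(): the state, without advancing time (a new reading comes with each control period).
- arm.capture(name): name is "scene" or "top"; returns a dict with "frame" (384x512x3 uint8, red, green, blue), "z_map" (384x512 float32, mm along the optical axis (not along the pixel's ray), 0 where there is no reading), "fx", "fy", "cx", "cy" (pixels), "D" ([k1, k2, p1, p2, k3] as OpenCV has them; the pictures are not rectified), "R" (3x3) and "t" (3): a world point X has camera coordinates R X + t. Camera axes: x right, y down, z forward; pixel columns grow to the right and rows downward; lengths in mm; the calibration is good to about 2 mm. A picture is of the moment at which its call begins.
- arm.job_done(): hands the job in; it is judged then, once.
The state is a dict: "t": time; "q": joint angles; "joint_vel": joint speeds; "joint_efforts": joint torques, N m; "position": TCP position; "orientation": TCP orientation; "wrist_force": force on the tool from outside, world axes, zero at the start; "moment": the same for the moment, N m; "finger_gap": opening from 0.0 (shut) to 1.0 (fully open); "grip_force": force on a finger pad.
Only numpy, scipy, OpenCV 4.12 (cv2) and the standard library are available. Lean on these libraries where they do the work, as an engineer would, in place of code of your own. Each camera call takes 0.05 s, during which the arm holds its last target. There are 200 camera calls.

## Working session

There is one attempt and no reset: what is moved stays moved. The work goes in short steps, Python scripts to look and compute and a tool call to move; the robot and the scene stay as the last step left them, time stands still between calls to the robot, and variables do not carry over. Pictures are saved under pics/ and viewed, at most 14 in all, crops included, and the job is handed in when it is done.

Besides the shell and the picture viewer there is one more tool, called after ">>>" as name(argument=value, ...), one argument or row to a line, values as JSON. arm_command: Moves the arm, as the interface text tells. Its arguments: {"type":"object","properties":{"rows":{"type":"array"},"newtons":{"type":"number"}},"required":["rows"]}

```bash
mkdir -p pics; ls; python3 - <<'E'
from cell import arm
import cv2,numpy as np
for n in("scene","top"):
    c=arm.capture(n); cv2.imwrite(f"pics/{n}0.png",cv2.resize(c["frame"][:,:,::-1],(800,600)))
    np.savez(f"{n}0.npz",**c); print(n,c["R"],c["t"],c["fx"],c["D"])
s=arm.state();print(s,arm.tip_extent)
E
```

```text
pics
scene [[-0.49749157  0.8672095  -0.02120916]
 [ 0.59062685  0.32071494 -0.74047407]
 [-0.63534405 -0.38090631 -0.67175019]] [ 232.98387033 -196.11700834 1489.65425936] 418.7986834117954 [-0.14197716  0.          0.          0.          0.        ]
top [[-8.24946278e-03 -9.99965157e-01 -1.27701527e-03]
 [-9.93522216e-01  8.34104124e-03 -1.13331520e-01]
 [ 1.13338223e-01  3.33818885e-04 -9.93556408e-01]] [  18.79981059  524.05482798 1188.3915499 ] 365.67362815861094 [-0.04374258  0.          0.          0.          0.        ]
{'t': 0.1, 'q': array([-1.22597489,  0.39910721,  0.04502609,  1.53773718, -0.01871976,
        1.20690384, -0.05068078]), 'joint_vel': array([ 0.00034383, -0.00172739,  0.00052817, -0.00283794,  0.00092105,
       -0.00029949,  0.00035816]), 'joint_efforts': array([ 3.38538717e-03, -4.76260042e+01,  1.36969518e+00, -2.54948688e+01,
        1.19690286e-02,  4.94656008e-03, -4.25484757e-06]), 'position': array([278.84671137, 586.57483545, 255.38157625]), 'orientation': array([[-9.03174887e-01,  4.29272284e-01, -6.55147660e-04],
       [ 4.29272773e-01,  9.03173465e-01, -1.60556293e-03],
       [-9.75116833e-05, -1.73134117e-03, -9.99998496e-01]]), 'wrist_force': array([-0.20004416,  0.08159958,  0.33081948]), 'moment': array([0.01481749, 0.01559119, 0.02262425]), 'grip_force': 0.0, 'finger_gap': 0.9994503742296873} 25.0
```

View pics/scene0.png

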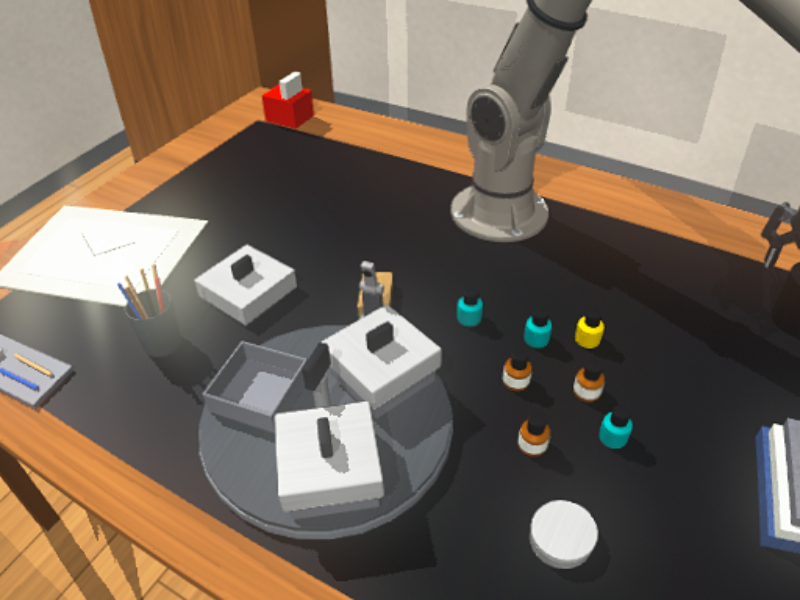

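View pics/top0.png

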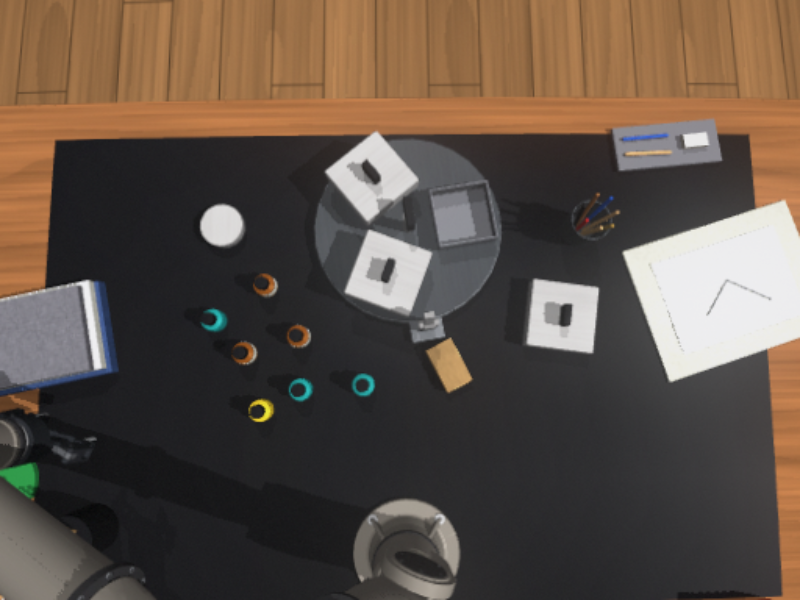

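The pictures show three brown ink bottles (top view 265,285; 299,336; 245,352), the loose lid at (563,315), the open bin at (463,214) and the upright clamp at (428,325).

```bash
cat > h.py <<'E'
import numpy as np,cv2
def cloud(c):
    K=np.array([[c["fx"],0,c["cx"]],[0,c["fy"],c["cy"]],[0,0,1.]],float)
    v,u=np.mgrid[:384,:512]
    n=cv2.undistortPoints(np.stack([u,v],-1).reshape(-1,1,2).astype(float),K,np.asarray(c["D"],float)).reshape(-1,2)
    z=np.asarray(c["z_map"],float).reshape(-1)
    P=(np.c_[n,np.ones(len(n))]*z[:,None]-c["t"])@c["R"]
    P[z==0]=np.nan
    return P.reshape(384,512,3)
def sel(P,x,y,z):
    m=(P[...,0]>x[0])&(P[...,0]<x[1])&(P[...,1]>y[0])&(P[...,1]<y[1])&(P[...,2]>z[0])&(P[...,2]<z[1])
    return m
def rect(pts):
    (cx,cy),(w,h),a=cv2.minAreaRect(pts[:,:2].astype(np.float32)); return np.round([cx,cy,w,h,a],1)
def pca(pts):
    m=pts.mean(0);_,s,vt=np.linalg.svd(pts[:,:2]-m[:2],full_matrices=False)
    return np.round(m,1),round(float(np.degrees(np.arctan2(vt[0,1],vt[0,0]))),1),np.round(2*s*np.sqrt(3/len(pts)),1)
E
python3 - <<'E'
from h import *
for n in("top","scene"):
    c=dict(np.load(n+"0.npz"));P=cloud(c);print(n,"desk z",np.nanmedian(P[sel(P,(350,450),(-200,200),(-20,20))][:,2]))
    hsv=cv2.cvtColor(c["frame"],cv2.COLOR_RGB2HSV)
    # connected tall blobs above desk
    m=sel(P,(300,1000),(-600,600),(8,300)).astype(np.uint8)
    k,l,st,ce=cv2.connectedComponentsWithStats(m)
    for i in range(1,k):
        if st[i,4]<25: continue
        q=P[l==i]; hm=hsv[l==i]; print(st[i,:5],"xyz lo",np.round(q.min(0)),"hi",np.round(q.max(0)),"med",np.round(np.median(q,0)),"hue",np.median(hm[hm[:,1]>100][:,0]) if (hm[:,1]>100).sum()>5 else None)
E
```

```text
top desk z 0.8547746454307605
[391  79  38  31 902] xyz lo [ 818. -600.    8.] hi [ 928. -471.   26.] med [ 874. -536.   13.] hue 111.0
[  201    84   120   135 11404] xyz lo [ 440. -213.    9.] hi [886. 196. 180.] med [676.  -8.  33.] hue None
[359 124  38  33 705] xyz lo [ 639. -427.    8.] hi [ 724. -342.  175.] med [ 683. -380.   81.] hue 16.0
[129 131  28  27 573] xyz lo [652. 351.  10.] hi [740. 440.  40.] med [693. 395.  32.] hue None
[416 162  18  29 158] xyz lo [ 531. -599.    8.] hi [ 629. -541.   13.] med [ 580. -572.    9.] hue None
[162 175  16  15 178] xyz lo [541. 276.  11.] hi [586. 322.  74.] med [560. 293.  43.] hue 13.0
[ 335  178   48   49 1895] xyz lo [ 411. -411.    8.] hi [ 570. -256.   86.] med [ 489. -327.   44.] hue None
[425 185  10  18  60] xyz lo [ 490. -600.    8.] hi [ 548. -569.   15.] med [ 519. -589.   10.] hue None
[128 197  17  15 188] xyz lo [466. 387.   9.] hi [513. 430.  73.] med [487. 402.  44.] hue 90.0
[184 208  15  14 171] xyz lo [432. 202.  12.] hi [475. 247.  74.] med [453. 221.  44.] hue 13.0
[273 216  30  35 560] xyz lo [ 334. -141.   12
[... 1086 characters left out ...]
hue 89.0
[369 199  17  23 273] xyz lo [300. 281.   8.] hi [322. 326.  73.] med [311. 304.  40.] hue 25.0
[   0  223   46   37 1001] xyz lo [ 819. -600.    8.] hi [ 927. -472.   23.] med [ 875. -532.   12.] hue 111.0
[322 223  18  27 369] xyz lo [436. 201.   8.] hi [478. 248.  72.] med [465. 228.  42.] hue 15.0
[367 230  20  26 379] xyz lo [401. 317.   8.] hi [443. 364.  71.] med [430. 342.  42.] hue 15.0
[384 259  21  28 416] xyz lo [474. 385.   8.] hi [512. 431.  72.] med [500. 408.  42.] hue 89.0
[332 264  20  28 411] xyz lo [547. 276.   8.] hi [586. 321.  72.] med [574. 301.  42.] hue 15.0
[ 339  320   43   43 1436] xyz lo [648. 350.   8.] hi [742. 441.  38.] med [702. 396.  32.] hue None
```

```bash
cat > meas.py <<'E'
from h import *
def foot(P):
    from scipy.optimize import least_squares
    m=sel(P,(430,900),(-230,215),(14,27)); q=P[m]
    hull=cv2.convexHull(q[:,:2].astype(np.float32))[:,0]
    r=least_squares(lambda p:np.hypot(hull[:,0]-p[0],hull[:,1]-p[1])-205,[665,-5],loss="soft_l1",f_scale=2)
    return np.round(r.x,1),len(hull),np.round(np.abs(r.fun).mean(),1)
E
python3 - <<'E'
from meas import *
for n in("top","scene"):
    c=dict(np.load(n+"0.npz"));P=cloud(c);print(n)
    print("foot",foot(P))
    h=P[sel(P,(620,720),(-60,60),(158,175))];print("handle",pca(h),rect(h),len(h))
    for x,y in((563,299),(455,225),(422,341)):
        q=P[sel(P,(x-35,x+35),(y-35,y+35),(62,80))];print("cap",np.round([q.mean(0),(q.min(0)+q.max(0))/2],1).tolist())
    q=P[sel(P,(400,580),(-420,-240),(38,52))];print("lid top",rect(q),np.median(q[:,2]))
    q=P[sel(P,(400,580),(-420,-240),(70,95))];print("lid h",pca(q),rect(q))
    q=P[sel(P,(540,800),(-230,190),(65,82))];
    m=sel(P,(600,800),(-230,-50),(62,84));q=P[m];print("bin rim",rect(q),len(q))
    for b in(((540,690),(-80,120)),((690,890),(0,200))):
        q=P[sel(P,*b,(100,114))];print("lidded",rect(q),np.median(q[:,2]))
        q=P[sel(P,*b,(125,150))];print("  h",pca(q))
    q=P[sel(P,(380,520),(-140,10),(60,200))];print("clamp",q.min(0),q.max(0),np.round(np.median(q,0)))
E
```

```text
top
foot (array([678.5,  -6.9]), 19, np.float64(10.5))
handle (array([685.9,  -8.9, 165. ]), -170.9, array([60.6, 16. ])) [686.4  -9.   59.3  16.1   9.3] 105
cap [[563.4, 298.8, 68.3], [564.2, 298.4, 68.6]]
cap [[453.4, 225.2, 68.0], [453.2, 225.0, 68.4]]
cap [[418.8, 341.7, 67.8], [418.6, 342.0, 67.2]]
lid top [ 491.  -334.1  139.9  141.3   82. ] 44.273033252244524
lid h (array([ 490.8, -330.8,   79.1]), 170.3, array([45.2, 16.8])) [ 491.  -331.8   16.5   44.4   82.8]
bin rim [ 705.7 -125.6  125.5  125.     9. ] 236
lidded [600.9  26.1 150.4 164.9  74.8] 108.19591305329662
  h (array([586.9,  27. , 142.8]), 155.5, array([124.9,  19.5]))
lidded [777.   65.4 138.7 140.2  40.2] 108.06512486602003
  h (array([771.6,  62.9, 141.7]), -138.2, array([76. , 16.2]))
clamp [460.24142817 -67.10663351  73.42596017] [518.22830924   9.14393537 180.15208153] [483. -34. 121.]
scene
foot (array([684. ,  -7.8]), 34, np.float64(13.7))
handle (array([688.1,  -7.9, 164.7]), 8.6, array([61.8, 16.5])) [685.5  -9.1  61.6  17.3   8.6] 164
cap [[564.2, 299.0, 67.7], [562.9, 298.9, 66.8]]
cap [[455.1, 224.2, 68.2], [453.2, 223.7, 67.5]]
cap [[420.1, 340.9, 67.3], [419.6, 340.7, 67.0]]
lid top [ 490.4 -334.7  145.1  143.2   83.2] 44.27907021392976
lid h (array([ 493.2, -331.2,   77.3]), -9.6, array([47.1, 16. ])) [ 491.9 -333.6   17.5   44.1   82.5]
bin rim [ 703.7 -125.5  129.1  127.9    9. ] 589
lidded [614.4  32.2 170.7 149.8  89.6] 108.82443966540852
  h (array([601.7,  25. , 139. ]), -21.7, array([158.2,  17.1]))
lidded [763.5  54.1 178.3 140.3  39.4] 108.0908067433202
  h (array([769.3,  57.6, 140.8]), 41.9, array([132.9,  15.5]))
clamp [459.63544947 -68.81399128  60.43820102] [519.78679766   9.39104053 179.79633256] [479. -41. 111.]
```

```bash
python3 - <<'E'
from meas import *
A=np.array([686,-9])
for n in("top","scene"):
    c=dict(np.load(n+"0.npz"));P=cloud(c);print(n)
    for z in((165,185),(135,165),(122,135),(110,122),(90,110),(60,90)):
        q=P[sel(P,(430,510),(-100,10),z)]
        if len(q)>2: d=q.mean(0)[:2]-A;print(z,len(q),pca(q),rect(q),np.hypot(*d),np.degrees(np.arctan2(*d[::-1])))
E
python3 - <<'E'
import cv2
a=cv2.imread('pics/top0.png')[290:400,380:490];b=cv2.imread('pics/scene0.png')[240:350,320:430]
cv2.imwrite('pics/clamp.png',cv2.resize(cv2.hconcat([a,b]),(800,400),interpolation=cv2.INTER_CUBIC))
E
```

```text
top
(165, 185) 36 (array([481.6, -44.6, 175.1]), 99.5, array([19.8, 14.6])) [481.9 -44.9  14.2  19.3  16.6] 207.44505012910864 -170.12119329187706
(135, 165) 21 (array([473.3, -44.4, 148.7]), -95.4, array([23.2, 11.3])) [473.6 -44.3  20.8  12.3  80.7] 215.60545972408624 -170.5539607882147
(122, 135) 37 (array([469. , -45.2, 125.7]), 97.5, array([43.3, 13.4])) [469.9 -47.   14.   39.9   5.7] 220.0249987978212 -170.5273043095227
(110, 122) 28 (array([481.8, -31.7, 116.8]), -121.4, array([100.8,  29.8])) [483.4 -25.9  81.4  29.9  64.4] 205.4288348384197 -173.66801673491256
(90, 110) 44 (array([497.4,  -2.9, 105.7]), -138.1, array([41. , 22.4])) [484.  -10.1  59.1  29.   21.6] 188.7319959550203 178.13710219400036
(60, 90) 5 (array([484.6,  -6. ,  83.7]), -123.4, array([69.9,  5.9])) [479.5 -15.7  55.9   4.6  57.3] 201.37940585512425 179.1504252812292
scene
(165, 185) 52 (array([483. , -44.2, 174.3]), 109.5, array([21.1, 11.8])) [481.7 -45.4  12.7  20.2  15.4] 206.0472527322046 -170.1665299122904
(135, 165) 59 (array([480.9, -43.2, 150.7]), 122.8, array([22.1, 10.1])) [481.7 -43.2  12.2  21.5  39.5] 207.89423641888283 -170.53520382325763
(122, 135) 51 (array([474.5, -44.9, 127.2]), 104.7, array([40.6, 15.5])) [472.9 -46.9  20.4  41.2  19.8] 214.5583646153367 -170.3626288485892
(110, 122) 61 (array([480.9, -35.6, 116.8]), 71.5, array([75.9, 27.7])) [481.2 -26.4  84.5  30.9  67.5] 206.86543650271216 -172.6061495434564
(90, 110) 110 (array([484. , -30.5, 102.7]), 63.2, array([81.7, 25. ])) [486.2 -23.2  77.3  29.1  59.7] 203.1703853314648 -173.92200718488775
(60, 90) 74 (array([477.2, -47.8,  77.6]), 105.1, array([33.6,  7.5])) [476.8 -45.4  11.9  34.4  22.8] 212.3519043096338 -169.46194292494576
```

View pics/clamp.png

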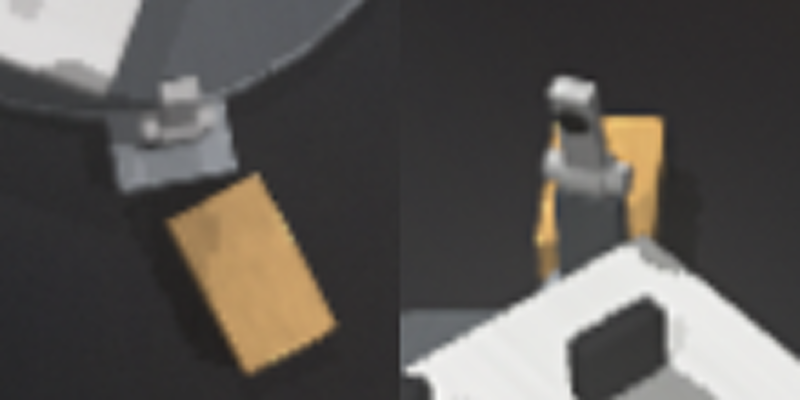

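```bash
cat > plan.py <<'E'
import sys,numpy as np
from cell import arm
def plan(x,y,z,yd,s=None,R=None,p=None):
    s=arm.state() if s is None else s
    R=s["orientation"];p=s["position"]
    cur=np.degrees(np.arctan2(R[1,1],R[0,1]))
    print("now",np.round(p,1),"ydeg",round(cur,1),"q7",round(s["q"][6],2),"tilt",np.round(R[:2,2],4),"gap",round(s["finger_gap"]*85.4,1),"F",np.round(s["wrist_force"],1),"t",s["t"])
    for k in(0,180):
        d=((cur-(yd+k))+180)%360-180   # cw positive = +turn
        a=np.radians(cur-d); d=np.radians(d)
        Y=np.array([np.cos(a),np.sin(a),0]);Z=np.array([0,0,-1]);X=np.cross(Y,Z)
        D=(np.array([x,y,z])-p)/10
        print(f"turn {d:.3f} ({abs(d)/.14:.1f} rows, q7~{s['q'][6]+d:.2f}); then x {D@X:.2f} y {D@Y:.2f} z {D@Z:.2f} ({np.linalg.norm(D)/4.5:.1f} rows)")
if __name__=="__main__": plan(*map(float,sys.argv[1:5]))
E
python3 plan.py 686 -9 250 99
```

```text
now [278.8 586.6 255.4] ydeg 64.6 q7 -0.05 tilt [-0.0007 -0.0016] gap 85.4 F [-0.2  0.1  0.3] t 0.1
turn -0.601 (4.3 rows, q7~-0.65); then x -30.90 y -65.19 z 0.54 (16.0 rows)
turn 2.541 (18.1 rows, q7~2.49); then x 30.90 y 65.19 z 0.54 (16.0 rows)
```

>>> arm_command(
  rows=[
    {"turn": -0.12, "jaw": 6},
    {"turn": -0.12, "jaw": 6},
    {"turn": -0.12, "jaw": 6},
    {"turn": -0.12, "jaw": 6},
    {"turn": -0.12, "jaw": 6},
    {"x": -1.93, "y": -4.07},
    {"x": -1.93, "y": -4.07},
    {"x": -1.93, "y": -4.07},
  ],
)

```text
validation failed for argument at $.ro...
```

>>> arm_command(
  rows=[
    {"x": -1.93, "y": -4.07},
    {"x": -1.93, "y": -4.07},
    {"x": -1.93, "y": -4.07},
    {"x": -1.93, "y": -4.07},
    {"x": -1.93, "y": -4.07},
    {"x": -1.93, "y": -4.07},
    {"x": -1.93, "y": -4.07},
    {"x": -1.93, "y": -4.07},
  ],
)

```text
validation failed for argument at $.ro...
```

>>> arm_command(
  rows=[
    {"x": -1.93, "y": -4.07},
    {"x": -1.93, "y": -4.07},
    {"x": -1.93, "y": -4.07},
    {"x": -1.93, "y": -4.07},
    {"x": -1.93, "y": -4.07},
    {"jaw": 6},
    {"jaw": 6},
  ],
)

```text
validation failed for argument at $.ro...
```

```bash
python3 plan.py 686 -9 157 99
```

```text
now [278.8 586.6 255.4] ydeg 64.6 q7 -0.05 tilt [-0.0007 -0.0016] gap 85.4 F [-0.2  0.1  0.3] t 0.1
turn -0.601 (4.3 rows, q7~-0.65); then x -30.90 y -65.19 z 9.84 (16.2 rows)
turn 2.541 (18.1 rows, q7~2.49); then x 30.90 y 65.19 z 9.84 (16.2 rows)
```

>>> arm_command(
  rows=[
    {"jaw": 6, "x": 0, "y": 0, "z": 0, "turn": -0.12},
    {"jaw": 6, "x": 0, "y": 0, "z": 0, "turn": -0.12},
    {"jaw": 6, "x": 0, "y": 0, "z": 0, "turn": -0.12},
    {"jaw": 6, "x": 0, "y": 0, "z": 0, "turn": -0.12},
    {"jaw": 6, "x": 0, "y": 0, "z": 0, "turn": -0.12},
    {"jaw": 6, "x": -1.93, "y": -4.07, "z": 0, "turn": 0},
    {"jaw": 6, "x": -1.93, "y": -4.07, "z": 0, "turn": 0},
    {"jaw": 6, "x": -1.93, "y": -4.07, "z": 0, "turn": 0},
  ],
)

```text
t: 0.9
position: [355.8, 474.0, 255.7]
orientation: [[-0.988, -0.157, -0.0], [-0.157, 0.988, -0.001], [0.0, -0.001, -1.0]]
wrist_force: [0.7, 0.7, 0.6]
finger_gap: 0.701
grip_force: 0.0
```

>>> arm_command(
  rows=[
    {"jaw": 6, "x": -1.93, "y": -4.07, "z": 0, "turn": 0},
    {"jaw": 6, "x": -1.93, "y": -4.07, "z": 0, "turn": 0},
    {"jaw": 6, "x": -1.93, "y": -4.07, "z": 0, "turn": 0},
    {"jaw": 6, "x": -1.93, "y": -4.07, "z": 0, "turn": 0},
    {"jaw": 6, "x": -1.93, "y": -4.07, "z": 0, "turn": 0},
    {"jaw": 6, "x": -1.93, "y": -4.07, "z": 0, "turn": 0},
    {"jaw": 6, "x": -1.93, "y": -4.07, "z": 0, "turn": 0},
    {"jaw": 6, "x": -1.93, "y": -4.07, "z": 0, "turn": 0},
  ],
)

```text
t: 1.7
position: [558.9, 176.2, 256.0]
orientation: [[-0.988, -0.156, -0.0], [-0.156, 0.988, -0.0], [0.0, 0.0, -1.0]]
wrist_force: [0.2, -0.0, 0.4]
finger_gap: 0.705
grip_force: 0.0
```

>>> arm_command(
  rows=[
    {"jaw": 6, "x": -1.93, "y": -4.07, "z": 0, "turn": 0},
    {"jaw": 6, "x": -1.93, "y": -4.07, "z": 0, "turn": 0},
    {"jaw": 6, "x": -1.93, "y": -4.07, "z": 0, "turn": 0},
    {"jaw": 6, "x": -1.93, "y": -4.07, "z": 0, "turn": 0},
    {"jaw": 6, "x": -1.93, "y": -4.07, "z": 0, "turn": 0},
    {"jaw": 6, "x": 0, "y": 0, "z": 0, "turn": 0},
    {"jaw": 6, "x": 0, "y": 0, "z": 0, "turn": 0},
  ],
)

```text
t: 2.4
position: [685.3, -9.7, 255.3]
orientation: [[-0.988, -0.153, -0.002], [-0.153, 0.988, -0.0], [0.002, 0.0, -1.0]]
wrist_force: [-0.8, 0.4, -0.4]
finger_gap: 0.703
grip_force: 0.0
```

```bash
python3 plan.py 686 -9 157 99
```

```text
now [685.3  -9.7 255.3] ydeg 98.8 q7 1.77 tilt [-0.0017 -0.0002] gap 60.0 F [-0.8  0.4 -0.4] t 2.4
turn -0.004 (0.0 rows, q7~1.76); then x -0.08 y 0.06 z 9.83 (2.2 rows)
turn 3.138 (22.4 rows, q7~4.90); then x 0.08 y -0.06 z 9.83 (2.2 rows)
```

>>> arm_command(
  rows=[
    {"jaw": 6, "x": -0.08, "y": 0.06, "z": 3.3, "turn": 0},
    {"jaw": 6, "x": 0, "y": 0, "z": 3.3, "turn": 0},
    {"jaw": 6, "x": 0, "y": 0, "z": 3.0, "turn": 0},
    {"jaw": 1, "x": 0, "y": 0, "z": 0, "turn": 0},
    {"jaw": 1, "x": 0, "y": 0, "z": 0, "turn": 0},
    {"jaw": 1, "x": 0, "y": 0, "z": 0, "turn": 0},
    {"jaw": 1, "x": 0, "y": 0, "z": 0, "turn": 0},
    {"jaw": 1, "x": 0, "y": 0, "z": 0, "turn": 0},
  ],
  newtons=50,
)

```text
t: 3.2
position: [687.5, -9.4, 162.5]
orientation: [[-0.988, -0.154, 0.004], [-0.154, 0.988, -0.002], [-0.004, -0.003, -1.0]]
wrist_force: [0.6, -4.4, 1.7]
finger_gap: 0.179
grip_force: 52.3
```

```bash
sed -i "s/\['q'\]\[6\]+d/['q'][6]-d/" plan.py; python3 plan.py 686 -9 157 9.7
```

```text
now [687.5  -9.4 162.5] ydeg 98.9 q7 1.78 tilt [ 0.0043 -0.0021] gap 15.3 F [ 0.6 -4.4  1.7] t 3.2
turn 1.557 (11.1 rows, q7~0.23); then x 0.07 y -0.14 z 0.55 (0.1 rows)
turn -1.585 (11.3 rows, q7~3.37); then x -0.07 y 0.14 z 0.55 (0.1 rows)
```

>>> arm_command(
  rows=[
    {"jaw": 1, "x": 0, "y": 0, "z": 0, "turn": 0.13},
    {"jaw": 1, "x": 0, "y": 0, "z": 0, "turn": 0.13},
    {"jaw": 1, "x": 0, "y": 0, "z": 0, "turn": 0.13},
    {"jaw": 1, "x": 0, "y": 0, "z": 0, "turn": 0.13},
    {"jaw": 1, "x": 0, "y": 0, "z": 0, "turn": 0.13},
    {"jaw": 1, "x": 0, "y": 0, "z": 0, "turn": 0.13},
    {"jaw": 1, "x": 0, "y": 0, "z": 0, "turn": 0.13},
    {"jaw": 1, "x": 0, "y": 0, "z": 0, "turn": 0.13},
  ],
)

```text
t: 4.0
position: [687.0, -11.0, 162.6]
orientation: [[-0.629, 0.777, 0.003], [0.777, 0.629, -0.004], [-0.005, -0.0, -1.0]]
wrist_force: [0.3, -7.0, 1.6]
finger_gap: 0.178
grip_force: 52.4
```

>>> arm_command(
  rows=[
    {"jaw": 1, "x": 0, "y": 0, "z": 0, "turn": 0.13},
    {"jaw": 1, "x": 0, "y": 0, "z": 0, "turn": 0.13},
    {"jaw": 1, "x": 0, "y": 0, "z": 0, "turn": 0.13},
    {"jaw": 1, "x": 0, "y": 0, "z": 0, "turn": 0.13},
    {"jaw": 1, "x": 0, "y": 0, "z": 0, "turn": 0},
    {"jaw": 1, "x": 0, "y": 0, "z": 0, "turn": 0},
    {"jaw": 1, "x": 0, "y": 0, "z": 0, "turn": 0},
  ],
)

```text
t: 4.7
position: [686.2, -11.3, 162.5]
orientation: [[-0.164, 0.986, 0.001], [0.986, 0.164, -0.004], [-0.004, 0.001, -1.0]]
wrist_force: [-1.8, -7.1, 3.7]
finger_gap: 0.176
grip_force: 52.6
```

```bash
cat > mix.py <<'E'
from meas import *
from cell import arm
from plan import plan
A=np.array([686,-9])
plan(686,-9,157,9.7)
for n in("top","scene"):
    c=arm.capture(n);P=cloud(c);np.savez(n+"1.npz",**c);cv2.imwrite(f"pics/{n}1.png",cv2.resize(c["frame"][:,:,::-1],(800,600)))
    q=P[sel(P,(490,650),(-120,75),(62,84))]
    if len(q)>10:
        r=rect(q);d=r[:2]-A;print(n,"rim",r,len(q),np.degrees(np.arctan2(*d[::-1])),np.hypot(*d))
    q=P[sel(P,(430,500),(-75,-20),(135,185))];d=q.mean(0)[:2]-A;print("clamp bearing",np.degrees(np.arctan2(*d[::-1])))
    for x,y in((750,85),(720,-125)):
        q=P[sel(P,(x-100,x+130),(y-90,y+90),(103,113))]
        if len(q)>10:print("lid",rect(q))
E
python3 mix.py
```

```text
now [686.2 -11.3 162.5] ydeg 9.4 q7 0.4 tilt [ 0.0014 -0.0041] gap 15.0 F [-1.8 -7.1  3.7] t 4.7
turn -0.005 (0.0 rows, q7~0.41); then x 0.23 y 0.02 z 0.55 (0.1 rows)
turn 3.137 (22.4 rows, q7~-2.74); then x -0.23 y -0.02 z 0.55 (0.1 rows)
top rim [572.4 -40.2 124.6 101.    9.6] 116 -164.64250657650237 117.8066212061105
clamp bearing -170.23851467494794
lid [734.  123.6  93.8 138.6  71.9]
lid [ 759.3 -101.   137.1  139.4   39.6]
scene rim [567.9 -27.4 130.2 121.2   9.7] 365 -171.144501734712 119.52476730786806
clamp bearing -170.22941441064245
lid [720.2  83.1 180.5 141.3  70.2]
lid [ 762.  -100.4  142.6  139.8   39.4]
```

>>> arm_command(
  rows=[
    {"jaw": 5, "x": 0, "y": 0, "z": 0, "turn": 0},
    {"jaw": 5, "x": 0, "y": 0, "z": 0, "turn": 0},
    {"jaw": 5, "x": 0, "y": 0, "z": 0, "turn": 0},
    {"jaw": 5, "x": 0, "y": 0, "z": -3, "turn": 0},
    {"jaw": 5, "x": 0, "y": 0, "z": -4, "turn": 0},
    {"jaw": 5, "x": 0, "y": 0, "z": -3, "turn": 0},
  ],
  newtons=20,
)

```text
t: 5.4
position: [686.7, -6.3, 262.5]
orientation: [[-0.168, 0.986, 0.002], [0.986, 0.168, 0.001], [0.001, 0.002, -1.0]]
wrist_force: [0.8, -0.4, 0.1]
finger_gap: 0.583
grip_force: 0.0
```

```bash
python3 plan.py 563.5 299 250 5
```

```text
now [686.7  -6.3 262.5] ydeg 9.6 q7 0.36 tilt [0.0018 0.0011] gap 49.8 F [ 0.8 -0.4  0.1] t 5.4
turn 0.081 (0.6 rows, q7~0.28); then x 31.49 y -9.61 z 1.25 (7.3 rows)
turn -3.061 (21.9 rows, q7~3.42); then x -31.49 y 9.61 z 1.25 (7.3 rows)
```

>>> arm_command(
  rows=[
    {"jaw": 5, "x": 4.02, "y": -0.88, "z": 0, "turn": 0},
    {"jaw": 5, "x": 4.02, "y": -0.88, "z": 0, "turn": 0},
    {"jaw": 5, "x": 4.02, "y": -0.88, "z": 0, "turn": 0},
    {"jaw": 5, "x": 4.02, "y": -0.88, "z": 0, "turn": 0},
    {"jaw": 5, "x": 4.02, "y": -0.88, "z": 0, "turn": 0},
    {"jaw": 5, "x": 4.02, "y": -0.88, "z": 0, "turn": 0},
    {"jaw": 5, "x": 4.02, "y": -0.88, "z": 0, "turn": 0},
    {"jaw": 5, "x": 4.02, "y": -0.88, "z": 0, "turn": 0},
  ],
)

```text
t: 6.2
position: [561.9, 300.6, 260.6]
orientation: [[-0.168, 0.986, -0.0], [0.986, 0.168, 0.001], [0.001, 0.0, -1.0]]
wrist_force: [-0.5, 0.6, 1.1]
finger_gap: 0.587
grip_force: 0.0
```

```bash
cat > look.py <<'E'
from meas import *
from cell import arm
def inks(P,c):
    hsv=cv2.cvtColor(c["frame"],cv2.COLOR_RGB2HSV)
    m=(sel(P,(250,800),(150,550),(10,70))).astype(np.uint8)
    k,l,st,_=cv2.connectedComponentsWithStats(m);out=[]
    for i in range(1,k):
        hm=hsv[l==i];s=hm[hm[:,1]>100][:,0]
        if len(s)>15 and 8<np.median(s)<19:
            q=P[l==i];q=q[q[:,2]>60]
            if len(q)>5:out.append(((q.min(0)+q.max(0))/2).round(1).tolist())
    return out
if __name__=="__main__":
    for n in("top","scene"):
        c=arm.capture(n);P=cloud(c);print(n,"inks",inks(P,c))
        q=P[sel(P,(350,640),(-460,-200),(38,52))];print("lid",rect(q))
        q=P[sel(P,(350,640),(-460,-200),(70,90))];print("lidh",pca(q),rect(q))
E
python3 mix.py; python3 look.py;python3 plan.py 563.5 299 250 9.6
```

```text
now [561.9 300.6 260.6] ydeg 9.7 q7 -0.18 tilt [-0.0002  0.0014] gap 50.1 F [-0.5  0.6  1.1] t 6.2
turn -0.001 (0.0 rows, q7~-0.18); then x -32.61 y 7.01 z 10.36 (7.8 rows)
turn 3.141 (22.4 rows, q7~-3.32); then x 32.61 y -7.01 z 10.36 (7.8 rows)
top rim [582.6 -13.7 153.7 149.7   9.8] 205 -177.3974377975002 103.50676306406261
clamp bearing -170.21892966689518
lid [720.3  81.1 184.8 139.3  72.2]
lid [ 760.6 -100.5  139.4  139.6   38.8]
scene rim [568.6 -29.3 128.9 126.3  10.2] 457 -170.1898120099944 119.14214199853885
clamp bearing -170.3029316685708
lid [720.5  82.7 180.7 140.7  69.8]
lid [ 761.7 -100.5  141.6  139.9   39.6]
top inks [[564.2, 299.4, 67.2], [453.2, 224.9, 65.6], [418.7, 341.3, 65.1]]
lid [ 490.9 -334.2  140.4  141.7   81.9]
lidh (array([ 493. , -331.7,   79.5]), 163.2, array([75.8, 17.8])) [ 556.  -350.5   19.1  180.9   73.4]
scene inks [[454.5, 223.8, 65.1], [419.4, 340.8, 65.1], [560.8, 299.0, 65.0]]
lid [ 489.9 -336.2  147.   144.1   82.5]
lidh (array([ 493.4, -331.2,   77.3]), -6.2, array([48.1, 17.9])) [ 491.6 -332.6   18.8   45.7   85. ]
now [562.2 300.3 260.2] ydeg 9.8 q7 -0.18 tilt [-0.0005  0.0005] gap 49.8 F [ 0.7 -1.4 -0. ] t 6.4
turn 0.004 (0.0 rows, q7~-0.18); then x -0.15 y 0.11 z 1.02 (0.2 rows)
turn -3.138 (22.4 rows, q7~2.96); then x 0.15 y -0.11 z 1.02 (0.2 rows)
```

>>> arm_command(
  rows=[
    {"jaw": 5, "x": -0.15, "y": 0.13, "z": 4, "turn": 0},
    {"jaw": 5, "x": 0, "y": 0, "z": 4, "turn": 0},
    {"jaw": 5, "x": 0, "y": 0, "z": 4, "turn": 0},
    {"jaw": 5, "x": 0, "y": 0, "z": 4, "turn": 0},
    {"jaw": 5, "x": 0, "y": 0, "z": 2, "turn": 0},
    {"jaw": 5, "x": 0, "y": 0, "z": 1.4, "turn": 0},
    {"jaw": 5, "x": 0, "y": 0, "z": 0, "turn": 0},
    {"jaw": 5, "x": 0, "y": 0, "z": 0, "turn": 0},
  ],
  newtons=20,
)

```text
t: 7.2
position: [566.0, 296.3, 67.4]
orientation: [[-0.165, 0.986, 0.002], [0.986, 0.165, 0.001], [0.0, 0.002, -1.0]]
wrist_force: [-0.0, 0.5, 0.8]
finger_gap: 0.585
grip_force: 0.0
```

```bash
python3 plan.py 564 299 66 9.7
```

```text
now [566.  296.3  67.4] ydeg 9.5 q7 -0.07 tilt [0.0018 0.0007] gap 50.0 F [-0.   0.5  0.8] t 7.2
turn -0.003 (0.0 rows, q7~-0.07); then x 0.30 y -0.15 z 0.14 (0.1 rows)
turn 3.138 (22.4 rows, q7~-3.21); then x -0.30 y 0.15 z 0.14 (0.1 rows)
```

>>> arm_command(
  rows=[
    {"jaw": 5, "x": 0.3, "y": -0.15, "z": 0.1, "turn": 0},
    {"jaw": 5, "x": 0, "y": 0, "z": 0, "turn": 0},
    {"jaw": 2.4, "x": 0, "y": 0, "z": 0, "turn": 0},
    {"jaw": 2.4, "x": 0, "y": 0, "z": 0, "turn": 0},
    {"jaw": 2.4, "x": 0, "y": 0, "z": 0, "turn": 0},
    {"jaw": 2.4, "x": 0, "y": 0, "z": 0, "turn": 0},
    {"jaw": 2.4, "x": 0, "y": 0, "z": 0, "turn": 0},
  ],
  newtons=20,
)

```text
t: 7.9
position: [563.2, 299.8, 66.1]
orientation: [[-0.166, 0.986, 0.001], [0.986, 0.166, 0.001], [0.001, 0.001, -1.0]]
wrist_force: [-1.1, 0.1, 5.4]
finger_gap: 0.32
grip_force: 20.3
```

>>> arm_command(
  rows=[
    {"jaw": 2.4, "x": 0, "y": 0, "z": -1, "turn": 0},
    {"jaw": 2.4, "x": 0, "y": 0, "z": -2, "turn": 0},
    {"jaw": 2.4, "x": 0, "y": 0, "z": -3, "turn": 0},
    {"jaw": 2.4, "x": 0, "y": 0, "z": -3, "turn": 0},
    {"jaw": 2.4, "x": 0, "y": 0, "z": -3, "turn": 0},
    {"jaw": 2.4, "x": 0, "y": 0, "z": -2, "turn": 0},
    {"jaw": 2.4, "x": 0, "y": 0, "z": 0, "turn": 0},
  ],
)

```text
t: 8.6
position: [564.5, 299.7, 208.5]
orientation: [[-0.166, 0.986, 0.005], [0.986, 0.166, 0.003], [0.002, 0.005, -1.0]]
wrist_force: [0.9, -0.2, -1.4]
finger_gap: 0.324
grip_force: 20.1
```

```bash
cat > bin.py <<'E'
import numpy as np
A=np.array([686,-9]);a=np.radians(9.75);X=np.array([np.cos(a),np.sin(a)]);Y=np.array([-X[1],X[0]])
print("bin",A-118*X)
for r in(88,118,148):
    for y in(-30,0,30): print(r,y,np.round(A-r*X+y*Y,1))
for r in(218,62+94): print("hinge/tip shut",A-r*X)
E
python3 bin.py; python3 plan.py 605 4 190 9.7
```

```text
bin [569.70438503 -28.98324145]
88 -30 [604.4 -53.5]
88 0 [599.3 -23.9]
88 30 [594.2   5.7]
118 -30 [574.8 -58.5]
118 0 [569.7 -29. ]
118 30 [564.6   0.6]
148 -30 [545.2 -63.6]
148 0 [540.1 -34.1]
148 30 [535.1  -4.5]
hinge/tip shut [471.14877913 -45.91819184]
hinge/tip shut [532.25325479 -35.4185226 ]
now [564.5 299.7 208.5] ydeg 9.6 q7 -0.15 tilt [0.005 0.003] gap 27.6 F [ 0.9 -0.2 -1.4] t 8.6
turn -0.003 (0.0 rows, q7~-0.15); then x -29.83 y -0.99 z 1.85 (6.6 rows)
turn 3.139 (22.4 rows, q7~-3.29); then x 29.83 y 0.99 z 1.85 (6.6 rows)
```

```bash
python3 plan.py 594.2 5.7 218 9.7
```

```text
now [564.5 299.7 208.5] ydeg 9.6 q7 -0.15 tilt [0.005 0.003] gap 27.6 F [ 0.9 -0.2 -1.4] t 8.6
turn -0.003 (0.0 rows, q7~-0.15); then x -29.48 y -2.03 z -0.95 (6.6 rows)
turn 3.139 (22.4 rows, q7~-3.29); then x 29.48 y 2.03 z -0.95 (6.6 rows)
```

>>> arm_command(
  rows=[
    {"jaw": 2.4, "x": -2, "y": -0.2, "z": -1, "turn": 0},
    {"jaw": 2.4, "x": -4.5, "y": -0.3, "z": 0, "turn": 0},
    {"jaw": 2.4, "x": -4.5, "y": -0.3, "z": 0, "turn": 0},
    {"jaw": 2.4, "x": -4.5, "y": -0.3, "z": 0, "turn": 0},
    {"jaw": 2.4, "x": -4.5, "y": -0.3, "z": 0, "turn": 0},
    {"jaw": 2.4, "x": -4.5, "y": -0.3, "z": 0, "turn": 0},
    {"jaw": 2.4, "x": -3, "y": -0.3, "z": 0, "turn": 0},
    {"jaw": 2.4, "x": -2, "y": 0, "z": 0, "turn": 0},
  ],
)

```text
t: 9.4
position: [590.1, -0.4, 214.1]
orientation: [[-0.16, 0.987, -0.003], [0.987, 0.16, -0.002], [-0.002, -0.004, -1.0]]
wrist_force: [0.3, 0.3, -1.6]
finger_gap: 0.321
grip_force: 20.1
```

>>> arm_command(
  rows=[
    {"jaw": 2.4, "x": 0, "y": 0, "z": 2, "turn": 0},
    {"jaw": 2.4, "x": 0, "y": 0, "z": 3, "turn": 0},
    {"jaw": 2.4, "x": 0, "y": 0, "z": 2, "turn": 0},
    {"jaw": 2.4, "x": 0, "y": 0, "z": 0, "turn": 0},
    {"jaw": 2.4, "x": 0, "y": 0, "z": 0, "turn": 0},
  ],
)

```text
t: 9.9
position: [591.3, 4.1, 144.8]
orientation: [[-0.165, 0.986, -0.002], [0.986, 0.165, -0.001], [-0.001, -0.002, -1.0]]
wrist_force: [0.2, -0.3, -1.2]
finger_gap: 0.318
grip_force: 20.1
```

```bash
python3 plan.py 594.2 5.7 100 9.7
```

```text
now [591.3   4.1 144.8] ydeg 9.5 q7 0.37 tilt [-0.0019 -0.0009] gap 27.1 F [ 0.2 -0.3 -1.2] t 9.9
turn -0.003 (0.0 rows, q7~0.38); then x 0.11 y 0.31 z 4.48 (1.0 rows)
turn 3.138 (22.4 rows, q7~-2.76); then x -0.11 y -0.31 z 4.48 (1.0 rows)
```

>>> arm_command(
  rows=[
    {"jaw": 2.4, "x": 0.1, "y": 0.3, "z": 0, "turn": 0},
    {"jaw": 2.4, "x": 0, "y": 0, "z": 1.3, "turn": 0},
    {"jaw": 2.4, "x": 0, "y": 0, "z": 1.3, "turn": 0},
    {"jaw": 2.4, "x": 0, "y": 0, "z": 1.0, "turn": 0},
    {"jaw": 2.4, "x": 0, "y": 0, "z": 0.5, "turn": 0},
    {"jaw": 2.4, "x": 0, "y": 0, "z": 0.2, "turn": 0},
    {"jaw": 2.4, "x": 0, "y": 0, "z": 0, "turn": 0},
  ],
)

```text
t: 10.6
position: [594.9, 6.6, 102.0]
orientation: [[-0.166, 0.986, -0.0], [0.986, 0.166, -0.0], [-0.0, -0.0, -1.0]]
wrist_force: [0.2, 0.5, -1.3]
finger_gap: 0.32
grip_force: 20.2
```

>>> arm_command(
  rows=[
    {"jaw": 2.4, "x": 0, "y": 0, "z": 0.2, "turn": 0},
    {"jaw": 2.4, "x": 0, "y": 0, "z": 0.1, "turn": 0},
    {"jaw": 2.4, "x": 0, "y": 0, "z": 0, "turn": 0},
    {"jaw": 2.4, "x": 0, "y": 0, "z": 0, "turn": 0},
  ],
)

```text
t: 11.0
position: [595.0, 6.8, 99.5]
orientation: [[-0.166, 0.986, 0.0], [0.986, 0.166, 0.0], [0.0, 0.0, -1.0]]
wrist_force: [0.4, 0.4, -1.8]
finger_gap: 0.322
grip_force: 20.2
```

Release (a hair lower first), rise, go to the next bottle.

>>> arm_command(
  rows=[
    {"jaw": 2.4, "x": 0, "y": 0, "z": 0.05, "turn": 0},
    {"jaw": 4.2, "x": 0, "y": 0, "z": 0, "turn": 0},
    {"jaw": 4.2, "x": 0, "y": 0, "z": 0, "turn": 0},
    {"jaw": 4.2, "x": 0, "y": 0, "z": 0, "turn": 0},
    {"jaw": 4.2, "x": 0, "y": 0, "z": -2, "turn": 0},
    {"jaw": 4.2, "x": 0, "y": 0, "z": -4, "turn": 0},
    {"jaw": 4.2, "x": 0, "y": 0, "z": -4, "turn": 0},
  ],
)

```text
t: 11.7
position: [594.3, 6.6, 199.4]
orientation: [[-0.166, 0.986, -0.002], [0.986, 0.166, -0.0], [-0.0, -0.002, -1.0]]
wrist_force: [0.3, 0.1, 0.2]
finger_gap: 0.493
grip_force: 0.0
```

```bash
python3 look.py; python3 plan.py 453.7 224.5 170 9.7
```

```text
top inks [[453.1, 224.8, 66.6], [418.7, 341.1, 64.9]]
lid [ 490.8 -334.5  140.4  141.    82. ]
lidh (array([ 490.8, -330.8,   79.2]), 170.8, array([45.1, 16.7])) [ 491.1 -331.1   16.    43.4   83. ]
scene inks [[454.3, 224.2, 65.0], [418.4, 340.7, 65.0]]
lid [ 490.6 -336.3  146.2  143.4   83.7]
lidh (array([ 491.9, -331.1,   77.4]), -10.5, array([46.5, 18.6])) [ 492.  -331.5   21.2   46.3   86.2]
now [598.8   5.9 204.7] ydeg 9.5 q7 0.34 tilt [0.0114 0.0012] gap 41.6 F [ 0.4 -0.7  0.4] t 11.8
turn -0.003 (0.0 rows, q7~0.34); then x 23.99 y -10.62 z 3.47 (5.9 rows)
turn 3.139 (22.4 rows, q7~-2.80); then x -23.99 y 10.62 z 3.47 (5.9 rows)
```

>>> arm_command(
  rows=[
    {"jaw": 5, "x": 3, "y": -1.35, "z": 0, "turn": 0},
    {"jaw": 5, "x": 4, "y": -1.8, "z": 0, "turn": 0},
    {"jaw": 5, "x": 4, "y": -1.8, "z": 0, "turn": 0},
    {"jaw": 5, "x": 4, "y": -1.8, "z": 0, "turn": 0},
    {"jaw": 5, "x": 4, "y": -1.8, "z": 2, "turn": 0},
    {"jaw": 5, "x": 3, "y": -1.3, "z": 3, "turn": 0},
    {"jaw": 5, "x": 2, "y": -0.5, "z": 3, "turn": 0},
    {"jaw": 5, "x": 0, "y": 0, "z": 2, "turn": 0},
  ],
)

```text
t: 12.6
position: [450.0, 229.6, 96.6]
orientation: [[-0.173, 0.985, -0.003], [0.985, 0.173, 0.0], [0.001, -0.003, -1.0]]
wrist_force: [-0.3, 0.1, 0.3]
finger_gap: 0.582
grip_force: 0.0
```

>>> arm_command(
  rows=[
    {"jaw": 5, "x": 0, "y": 0, "z": 0, "turn": 0},
    {"jaw": 5, "x": 0, "y": 0, "z": 0, "turn": 0},
  ],
)

```text
t: 12.8
position: [453.3, 225.6, 99.0]
orientation: [[-0.165, 0.986, 0.0], [0.986, 0.165, -0.001], [-0.001, 0.0, -1.0]]
wrist_force: [0.4, 0.9, -0.0]
finger_gap: 0.581
grip_force: 0.0
```

```bash
python3 plan.py 453.7 224.5 66 9.7
```

```text
now [453.3 225.6  99. ] ydeg 9.5 q7 -0.12 tilt [ 0.0001 -0.0006] gap 49.6 F [ 0.4  0.9 -0. ] t 12.8
turn -0.003 (0.0 rows, q7~-0.12); then x -0.11 y 0.02 z 3.30 (0.7 rows)
turn 3.138 (22.4 rows, q7~-3.26); then x 0.11 y -0.02 z 3.30 (0.7 rows)
```

>>> arm_command(
  rows=[
    {"jaw": 5, "x": -0.1, "y": 0, "z": 1.5, "turn": 0},
    {"jaw": 5, "x": 0, "y": 0, "z": 1.2, "turn": 0},
    {"jaw": 5, "x": 0, "y": 0, "z": 0.5, "turn": 0},
    {"jaw": 2.4, "x": 0, "y": 0, "z": 0, "turn": 0},
    {"jaw": 2.4, "x": 0, "y": 0, "z": 0, "turn": 0},
    {"jaw": 2.4, "x": 0, "y": 0, "z": 0, "turn": 0},
    {"jaw": 2.4, "x": 0, "y": 0, "z": 0, "turn": 0},
    {"jaw": 2.4, "x": 0, "y": 0, "z": 0, "turn": 0},
  ],
)

```text
t: 13.6
position: [453.4, 225.3, 67.1]
orientation: [[-0.166, 0.986, 0.001], [0.986, 0.166, 0.0], [0.0, 0.001, -1.0]]
wrist_force: [0.3, 0.6, 1.3]
finger_gap: 0.32
grip_force: 21.3
```

>>> arm_command(
  rows=[
    {"jaw": 2.4, "x": 0, "y": 0, "z": -2, "turn": 0},
    {"jaw": 2.4, "x": 0, "y": 0, "z": -3, "turn": 0},
    {"jaw": 2.4, "x": 0, "y": 0, "z": -4, "turn": 0},
    {"jaw": 2.4, "x": 0, "y": 0, "z": -4, "turn": 0},
    {"jaw": 2.4, "x": 0, "y": 0, "z": -2.2, "turn": 0},
    {"jaw": 2.4, "x": 0, "y": 0, "z": 0, "turn": 0},
  ],
)

```text
t: 14.2
position: [455.2, 226.2, 222.3]
orientation: [[-0.166, 0.986, 0.006], [0.986, 0.166, 0.005], [0.004, 0.007, -1.0]]
wrist_force: [0.9, 0.5, -1.2]
finger_gap: 0.32
grip_force: 21.4
```

```bash
python3 plan.py 604.4 -53.5 217 9.7
```

```text
now [455.2 226.2 222.3] ydeg 9.6 q7 -0.24 tilt [0.0058 0.0052] gap 27.3 F [ 0.9  0.5 -1.2] t 14.2
turn -0.002 (0.0 rows, q7~-0.24); then x -30.08 y 9.99 z 0.53 (7.0 rows)
turn 3.139 (22.4 rows, q7~-3.38); then x 30.08 y -9.99 z 0.53 (7.0 rows)
```

>>> arm_command(
  rows=[
    {"jaw": 2.4, "x": -2.5, "y": 0.85, "z": 0, "turn": 0},
    {"jaw": 2.4, "x": -4.2, "y": 1.4, "z": 0, "turn": 0},
    {"jaw": 2.4, "x": -4.2, "y": 1.4, "z": 0, "turn": 0},
    {"jaw": 2.4, "x": -4.2, "y": 1.4, "z": 0, "turn": 0},
    {"jaw": 2.4, "x": -4.2, "y": 1.4, "z": 0, "turn": 0},
    {"jaw": 2.4, "x": -4.2, "y": 1.4, "z": 0, "turn": 0},
    {"jaw": 2.4, "x": -4.2, "y": 1.4, "z": 0, "turn": 0},
    {"jaw": 2.4, "x": -2.3, "y": 0.75, "z": 0, "turn": 0},
  ],
)

```text
t: 15.0
position: [601.7, -58.6, 217.4]
orientation: [[-0.162, 0.987, -0.001], [0.987, 0.162, -0.003], [-0.002, -0.002, -1.0]]
wrist_force: [0.3, 0.2, -1.1]
finger_gap: 0.318
grip_force: 21.4
```

>>> arm_command(
  rows=[
    {"jaw": 2.4, "x": 0, "y": 0, "z": 2, "turn": 0},
    {"jaw": 2.4, "x": 0, "y": 0, "z": 3, "turn": 0},
    {"jaw": 2.4, "x": 0, "y": 0, "z": 2, "turn": 0},
    {"jaw": 2.4, "x": 0, "y": 0, "z": 0, "turn": 0},
    {"jaw": 2.4, "x": 0, "y": 0, "z": 0, "turn": 0},
  ],
)

```text
t: 15.5
position: [601.1, -54.1, 148.0]
orientation: [[-0.166, 0.986, -0.002], [0.986, 0.166, -0.0], [-0.0, -0.002, -1.0]]
wrist_force: [0.2, -0.0, -0.5]
finger_gap: 0.313
grip_force: 21.3
```

```bash
python3 plan.py 604.4 -53.5 100.1 9.7
```

```text
now [601.1 -54.1 148. ] ydeg 9.6 q7 0.5 tilt [-0.0018 -0.0004] gap 26.7 F [ 0.2 -0.  -0.5] t 15.5
turn -0.002 (0.0 rows, q7~0.51); then x 0.01 y 0.34 z 4.79 (1.1 rows)
turn 3.139 (22.4 rows, q7~-2.64); then x -0.01 y -0.34 z 4.79 (1.1 rows)
```

>>> arm_command(
  rows=[
    {"jaw": 2.4, "x": 0, "y": 0.25, "z": 0, "turn": 0},
    {"jaw": 2.4, "x": 0, "y": 0, "z": 1.5, "turn": 0},
    {"jaw": 2.4, "x": 0, "y": 0, "z": 1.5, "turn": 0},
    {"jaw": 2.4, "x": 0, "y": 0, "z": 1.0, "turn": 0},
    {"jaw": 2.4, "x": 0, "y": 0, "z": 0.5, "turn": 0},
    {"jaw": 2.4, "x": 0, "y": 0, "z": 0.2, "turn": 0},
    {"jaw": 2.4, "x": 0, "y": 0, "z": 0, "turn": 0},
    {"jaw": 2.4, "x": 0, "y": 0, "z": 0, "turn": 0},
  ],
)

```text
t: 16.3
position: [604.5, -53.7, 102.2]
orientation: [[-0.166, 0.986, 0.001], [0.986, 0.166, 0.0], [-0.0, 0.001, -1.0]]
wrist_force: [-0.0, 1.0, -0.3]
finger_gap: 0.315
grip_force: 21.3
```

>>> arm_command(
  rows=[
    {"jaw": 2.4, "x": 0, "y": 0, "z": 0.15, "turn": 0},
    {"jaw": 2.4, "x": 0, "y": 0, "z": 0.07, "turn": 0},
    {"jaw": 2.4, "x": 0, "y": 0, "z": 0, "turn": 0},
    {"jaw": 2.4, "x": 0, "y": 0, "z": 0, "turn": 0},
  ],
)

```text
t: 16.7
position: [604.4, -53.7, 100.1]
orientation: [[-0.166, 0.986, 0.001], [0.986, 0.166, 0.0], [0.0, 0.001, -1.0]]
wrist_force: [-0.9, 0.3, 4.2]
finger_gap: 0.322
grip_force: 21.6
```

>>> arm_command(
  rows=[
    {"jaw": 4.2, "x": 0, "y": 0, "z": 0, "turn": 0},
    {"jaw": 4.2, "x": 0, "y": 0, "z": 0, "turn": 0},
    {"jaw": 4.2, "x": 0, "y": 0, "z": 0, "turn": 0},
    {"jaw": 4.2, "x": 0, "y": 0, "z": -2, "turn": 0},
    {"jaw": 4.2, "x": 0, "y": 0, "z": -4, "turn": 0},
    {"jaw": 4.2, "x": 0, "y": 0, "z": -3.5, "turn": 0},
    {"jaw": 4.2, "x": 0, "y": 0, "z": 0, "turn": 0},
  ],
)

```text
t: 17.4
position: [607.4, -54.7, 199.8]
orientation: [[-0.166, 0.986, 0.01], [0.986, 0.166, -0.0], [-0.002, 0.01, -1.0]]
wrist_force: [-0.3, -0.9, 0.0]
finger_gap: 0.488
grip_force: 0.0
```

```bash
python3 look.py; python3 plan.py 418.8 341 99 9.7
```

```text
top inks [[418.7, 341.0, 65.1]]
lid [ 491.  -334.4  140.   141.9   81.9]
lidh (array([ 490.8, -331.3,   78.9]), 170.0, array([44.8, 16.6])) [ 490.5 -332.2   16.6   43.5   78.2]
scene inks [[418.5, 341.0, 65.2]]
lid [ 489.9 -335.4  144.2  143.5   82.5]
lidh (array([ 492.5, -331. ,   77.6]), -9.3, array([46.2, 17.4])) [ 491.4 -332.3   18.9   44.    80.8]
now [604.4 -53.5 195.2] ydeg 9.6 q7 0.47 tilt [0.0016 0.0005] gap 41.7 F [-0.3  0.2 -0.6] t 17.5
turn -0.002 (0.0 rows, q7~0.47); then x 42.02 y -11.65 z 9.62 (9.9 rows)
turn 3.139 (22.4 rows, q7~-2.67); then x -42.02 y 11.65 z 9.62 (9.9 rows)
```

>>> arm_command(
  rows=[
    {"jaw": 5, "x": 3, "y": -0.83, "z": 0, "turn": 0},
    {"jaw": 5, "x": 4.4, "y": -1.22, "z": 0, "turn": 0},
    {"jaw": 5, "x": 4.4, "y": -1.22, "z": 0, "turn": 0},
    {"jaw": 5, "x": 4.4, "y": -1.22, "z": 0, "turn": 0},
    {"jaw": 5, "x": 4.4, "y": -1.22, "z": 0, "turn": 0},
    {"jaw": 5, "x": 4.4, "y": -1.22, "z": 0, "turn": 0},
    {"jaw": 5, "x": 4.4, "y": -1.22, "z": 0, "turn": 0},
    {"jaw": 5, "x": 4.4, "y": -1.22, "z": 0, "turn": 0},
  ],
)

```text
t: 18.3
position: [453.3, 265.3, 193.1]
orientation: [[-0.167, 0.986, -0.002], [0.986, 0.167, -0.002], [-0.001, -0.002, -1.0]]
wrist_force: [0.2, 0.5, -0.1]
finger_gap: 0.585
grip_force: 0.0
```

>>> arm_command(
  rows=[
    {"jaw": 5, "x": 4.2, "y": -1.15, "z": 0, "turn": 0},
    {"jaw": 5, "x": 3, "y": -0.8, "z": 1, "turn": 0},
    {"jaw": 5, "x": 1.0, "y": -0.3, "z": 3, "turn": 0},
    {"jaw": 5, "x": 0, "y": 0, "z": 3, "turn": 0},
    {"jaw": 5, "x": 0, "y": 0, "z": 2.5, "turn": 0},
    {"jaw": 5, "x": 0, "y": 0, "z": 0, "turn": 0},
    {"jaw": 5, "x": 0, "y": 0, "z": 0, "turn": 0},
    {"jaw": 5, "x": 0, "y": 0, "z": 0, "turn": 0},
  ],
)

```text
t: 19.1
position: [420.4, 341.5, 100.5]
orientation: [[-0.166, 0.986, 0.001], [0.986, 0.166, 0.001], [0.001, 0.001, -1.0]]
wrist_force: [0.2, 0.2, 0.2]
finger_gap: 0.58
grip_force: 0.0
```

```bash
python3 plan.py 418.8 341 66 9.7
```

```text
now [420.4 341.5 100.5] ydeg 9.5 q7 -0.31 tilt [0.0012 0.0012] gap 49.6 F [0.2 0.2 0.2] t 19.1
turn -0.003 (0.0 rows, q7~-0.31); then x -0.02 y -0.17 z 3.45 (0.8 rows)
turn 3.139 (22.4 rows, q7~-3.45); then x 0.02 y 0.17 z 3.45 (0.8 rows)
```

>>> arm_command(
  rows=[
    {"jaw": 5, "x": 0, "y": -0.15, "z": 1.5, "turn": 0},
    {"jaw": 5, "x": 0, "y": 0, "z": 1.3, "turn": 0},
    {"jaw": 5, "x": 0, "y": 0, "z": 0.6, "turn": 0},
    {"jaw": 2.4, "x": 0, "y": 0, "z": 0, "turn": 0},
    {"jaw": 2.4, "x": 0, "y": 0, "z": 0, "turn": 0},
    {"jaw": 2.4, "x": 0, "y": 0, "z": 0, "turn": 0},
    {"jaw": 2.4, "x": 0, "y": 0, "z": 0, "turn": 0},
    {"jaw": 2.4, "x": 0, "y": 0, "z": 0, "turn": 0},
  ],
)

```text
t: 19.9
position: [418.3, 341.1, 65.8]
orientation: [[-0.166, 0.986, 0.0], [0.986, 0.166, 0.0], [0.0, 0.0, -1.0]]
wrist_force: [-0.1, 0.2, -0.6]
finger_gap: 0.32
grip_force: 21.2
```

>>> arm_command(
  rows=[
    {"jaw": 2.4, "x": 0, "y": 0, "z": -2, "turn": 0},
    {"jaw": 2.4, "x": 0, "y": 0, "z": -3, "turn": 0},
    {"jaw": 2.4, "x": 0, "y": 0, "z": -4, "turn": 0},
    {"jaw": 2.4, "x": 0, "y": 0, "z": -4, "turn": 0},
    {"jaw": 2.4, "x": 0, "y": 0, "z": -2.2, "turn": 0},
    {"jaw": 2.4, "x": 0, "y": 0, "z": 0, "turn": 0},
  ],
)

```text
t: 20.5
position: [420.2, 342.3, 221.3]
orientation: [[-0.166, 0.986, 0.005], [0.986, 0.166, 0.006], [0.005, 0.006, -1.0]]
wrist_force: [0.5, -0.8, -1.6]
finger_gap: 0.322
grip_force: 21.3
```

```bash
python3 plan.py 543 -33.6 217 9.7
```

```text
now [420.2 342.3 221.3] ydeg 9.6 q7 -0.42 tilt [0.0049 0.0062] gap 27.5 F [ 0.5 -0.8 -1.6] t 20.5
turn -0.002 (0.0 rows, q7~-0.41); then x -39.12 y 5.77 z 0.43 (8.8 rows)
turn 3.139 (22.4 rows, q7~-3.55); then x 39.12 y -5.77 z 0.43 (8.8 rows)
```

>>> arm_command(
  rows=[
    {"jaw": 2.4, "x": -3, "y": 0.9, "z": 0, "turn": 0},
    {"jaw": 2.4, "x": -4.4, "y": 0.9, "z": 0, "turn": 0},
    {"jaw": 2.4, "x": -4.4, "y": 0.9, "z": 0, "turn": 0},
    {"jaw": 2.4, "x": -4.4, "y": 0.9, "z": 0, "turn": 0},
    {"jaw": 2.4, "x": -4.4, "y": 0.9, "z": 0, "turn": 0},
    {"jaw": 2.4, "x": -4.4, "y": 0.9, "z": 0, "turn": 0},
    {"jaw": 2.4, "x": -4.4, "y": 0.35, "z": 0, "turn": 0},
    {"jaw": 2.4, "x": -4.4, "y": 0, "z": 0, "turn": 0},
  ],
)

```text
t: 21.3
position: [530.8, 15.6, 216.4]
orientation: [[-0.167, 0.986, -0.001], [0.986, 0.167, -0.001], [-0.0, -0.001, -1.0]]
wrist_force: [1.1, -0.6, -0.7]
finger_gap: 0.319
grip_force: 21.3
```

>>> arm_command(
  rows=[
    {"jaw": 2.4, "x": -3.3, "y": 0, "z": 0, "turn": 0},
    {"jaw": 2.4, "x": -2, "y": 0, "z": 0, "turn": 0},
    {"jaw": 2.4, "x": 0, "y": 0, "z": 2, "turn": 0},
    {"jaw": 2.4, "x": 0, "y": 0, "z": 3, "turn": 0},
    {"jaw": 2.4, "x": 0, "y": 0, "z": 2, "turn": 0},
    {"jaw": 2.4, "x": 0, "y": 0, "z": 0, "turn": 0},
    {"jaw": 2.4, "x": 0, "y": 0, "z": 0, "turn": 0},
  ],
)

```text
t: 22.0
position: [539.4, -35.1, 147.1]
orientation: [[-0.166, 0.986, -0.002], [0.986, 0.166, -0.0], [-0.0, -0.002, -1.0]]
wrist_force: [-0.2, 0.1, -0.7]
finger_gap: 0.32
grip_force: 21.1
```

```bash
python3 plan.py 543 -33.6 98.8 9.7
```

```text
now [539.4 -35.1 147.1] ydeg 9.6 q7 0.47 tilt [-0.0016 -0.0005] gap 27.3 F [-0.2  0.1 -0.7] t 22.0
turn -0.002 (0.0 rows, q7~0.47); then x 0.09 y 0.38 z 4.83 (1.1 rows)
turn 3.139 (22.4 rows, q7~-2.67); then x -0.09 y -0.38 z 4.83 (1.1 rows)
```

>>> arm_command(
  rows=[
    {"jaw": 2.4, "x": 0.05, "y": 0.25, "z": 0, "turn": 0},
    {"jaw": 2.4, "x": 0, "y": 0, "z": 1.5, "turn": 0},
    {"jaw": 2.4, "x": 0, "y": 0, "z": 1.5, "turn": 0},
    {"jaw": 2.4, "x": 0, "y": 0, "z": 1.0, "turn": 0},
    {"jaw": 2.4, "x": 0, "y": 0, "z": 0.5, "turn": 0},
    {"jaw": 2.4, "x": 0, "y": 0, "z": 0.2, "turn": 0},
    {"jaw": 2.4, "x": 0, "y": 0, "z": 0, "turn": 0},
    {"jaw": 2.4, "x": 0, "y": 0, "z": 0, "turn": 0},
  ],
)

```text
t: 22.8
position: [541.9, -34.2, 100.4]
orientation: [[-0.166, 0.986, -0.001], [0.986, 0.166, 0.0], [0.0, -0.001, -1.0]]
wrist_force: [0.3, 0.2, -1.5]
finger_gap: 0.318
grip_force: 21.2
```

>>> arm_command(
  rows=[
    {"jaw": 2.4, "x": 0, "y": 0, "z": 0.1, "turn": 0},
    {"jaw": 2.4, "x": 0, "y": 0, "z": 0.06, "turn": 0},
    {"jaw": 2.4, "x": 0, "y": 0, "z": 0, "turn": 0},
    {"jaw": 2.4, "x": 0, "y": 0, "z": 0, "turn": 0},
  ],
)

```text
t: 23.2
position: [542.0, -34.2, 99.0]
orientation: [[-0.166, 0.986, -0.0], [0.986, 0.166, 0.0], [0.0, -0.0, -1.0]]
wrist_force: [0.1, -0.0, -0.8]
finger_gap: 0.32
grip_force: 21.2
```

>>> arm_command(
  rows=[
    {"jaw": 2.4, "x": 0, "y": 0, "z": 0.05, "turn": 0},
    {"jaw": 4.2, "x": 0, "y": 0, "z": 0, "turn": 0},
    {"jaw": 4.2, "x": 0, "y": 0, "z": 0, "turn": 0},
    {"jaw": 4.2, "x": 0, "y": 0, "z": 0, "turn": 0},
    {"jaw": 4.2, "x": 0, "y": 0, "z": -2, "turn": 0},
    {"jaw": 4.2, "x": 0, "y": 0, "z": -4, "turn": 0},
    {"jaw": 4.2, "x": 0, "y": 0, "z": -4, "turn": 0},
    {"jaw": 4.2, "x": 0, "y": 0, "z": -4, "turn": 0},
  ],
)

```text
t: 24.0
position: [541.4, -34.4, 239.6]
orientation: [[-0.166, 0.986, -0.002], [0.986, 0.166, -0.0], [0.0, -0.002, -1.0]]
wrist_force: [-0.2, 0.0, 0.3]
finger_gap: 0.493
grip_force: 0.0
```

```bash
python3 plan.py 491 -331.5 200 80.5
```

```text
now [541.4 -34.4 239.6] ydeg 9.5 q7 0.38 tilt [-0.0018 -0.0002] gap 42.1 F [-0.2  0.   0.3] t 24.0
turn -1.238 (8.8 rows, q7~1.62); then x 0.06 y -30.13 z 3.96 (6.8 rows)
turn 1.903 (13.6 rows, q7~-1.52); then x -0.06 y 30.13 z 3.96 (6.8 rows)
```

>>> arm_command(
  rows=[
    {"jaw": 5, "x": 0, "y": 0, "z": 0, "turn": -0.14},
    {"jaw": 5, "x": 0, "y": 0, "z": 0, "turn": -0.14},
    {"jaw": 5, "x": 0, "y": 0, "z": 0, "turn": -0.14},
    {"jaw": 5, "x": 0, "y": 0, "z": 0, "turn": -0.14},
    {"jaw": 5, "x": 0, "y": 0, "z": 0, "turn": -0.14},
    {"jaw": 5, "x": 0, "y": 0, "z": 0, "turn": -0.14},
    {"jaw": 5, "x": 0, "y": 0, "z": 0, "turn": -0.14},
    {"jaw": 5, "x": 0, "y": 0, "z": 0, "turn": -0.14},
  ],
)

```text
t: 24.8
position: [541.6, -34.4, 238.1]
orientation: [[-0.962, 0.275, -0.001], [0.275, 0.962, -0.0], [0.001, -0.0, -1.0]]
wrist_force: [0.7, 0.5, -1.3]
finger_gap: 0.587
grip_force: 0.0
```

>>> arm_command(
  rows=[
    {"jaw": 5, "x": 0, "y": 0, "z": 0, "turn": -0.125},
    {"jaw": 5, "x": 0, "y": -4.3, "z": 0, "turn": 0},
    {"jaw": 5, "x": 0, "y": -4.3, "z": 0, "turn": 0},
    {"jaw": 5, "x": 0, "y": -4.3, "z": 0, "turn": 0},
    {"jaw": 5, "x": 0, "y": -4.3, "z": 0, "turn": 0},
    {"jaw": 5, "x": 0, "y": -4.3, "z": 0, "turn": 0},
    {"jaw": 5, "x": 0, "y": -4.3, "z": 0, "turn": 0},
    {"jaw": 5, "x": 0, "y": -4.3, "z": 0, "turn": 0},
  ],
)

```text
t: 25.6
position: [493.7, -332.7, 238.2]
orientation: [[-0.987, 0.158, -0.001], [0.158, 0.987, 0.001], [0.001, 0.001, -1.0]]
wrist_force: [0.5, 0.1, 0.1]
finger_gap: 0.589
grip_force: 0.0
```

>>> arm_command(
  rows=[
    {"jaw": 5, "x": 0, "y": 0, "z": 1, "turn": 0},
    {"jaw": 5, "x": 0, "y": 0, "z": 3, "turn": 0},
    {"jaw": 5, "x": 0, "y": 0, "z": 3, "turn": 0},
    {"jaw": 5, "x": 0, "y": 0, "z": 0, "turn": 0},
    {"jaw": 5, "x": 0, "y": 0, "z": 0, "turn": 0},
  ],
)

```text
t: 26.1
position: [494.4, -330.9, 168.4]
orientation: [[-0.987, 0.158, -0.001], [0.158, 0.987, 0.001], [0.001, 0.0, -1.0]]
wrist_force: [-0.1, 0.0, 0.6]
finger_gap: 0.583
grip_force: 0.0
```

```bash
python3 look.py; python3 - <<'E'
from h import *
from cell import arm
ims=[]
for n,(x0,x1,y0,y1) in(("top",(180,330,80,230)),("scene",(120,300,180,340))):
    c=arm.capture(n);P=cloud(c);im=c["frame"][y0:y1,x0:x1,::-1];ims.append(cv2.resize(im,(400,400),interpolation=cv2.INTER_CUBIC))
    q=P[sel(P,(500,650),(-110,60),(92,108))];
    l=cv2.kmeans(q[:,:2].astype(np.float32),3,None,(3,20,1),5,cv2.KMEANS_PP_CENTERS);print(n,l[2],[(l[1]==i).sum() for i in range(3)],np.median(q[:,2]))
cv2.imwrite("pics/bin2.png",cv2.hconcat(ims))
E
python3 plan.py 491 -331.5 75 81
```

```text
top inks []
lid [ 491.9 -324.6  120.5  140.4   81.8]
lidh (array([ 482.9, -330.3,   79.1]), 170.3, array([29. , 16.3])) [ 482.9 -331.    15.3   27.1   84.3]
scene inks []
lid [ 490.4 -335.5  145.1  142.5   81.6]
lidh (array([ 492.9, -331.4,   77.4]), -8.0, array([46.6, 18.5])) [ 491.4 -333.7   18.4   44.    82. ]
top [[598.1149     9.684718]
 [541.88556  -33.56388 ]
 [604.13544  -52.36437 ]] [np.int64(65), np.int64(63), np.int64(63)] 101.05773825792424
scene [[597.9513     8.269085]
 [543.4964   -32.247147]
 [606.03394  -51.57563 ]] [np.int64(98), np.int64(88), np.int64(94)] 101.25605230089522
now [ 495.6 -331.9  170.2] ydeg 80.9 q7 2.21 tilt [ 0.0027 -0.0012] gap 50.0 F [ 0.6 -0.4  0.2] t 26.3
turn -0.001 (0.0 rows, q7~2.21); then x 0.46 y -0.04 z 9.52 (2.1 rows)
turn 3.140 (22.4 rows, q7~-0.93); then x -0.46 y 0.04 z 9.52 (2.1 rows)
```

View pics/bin2.png

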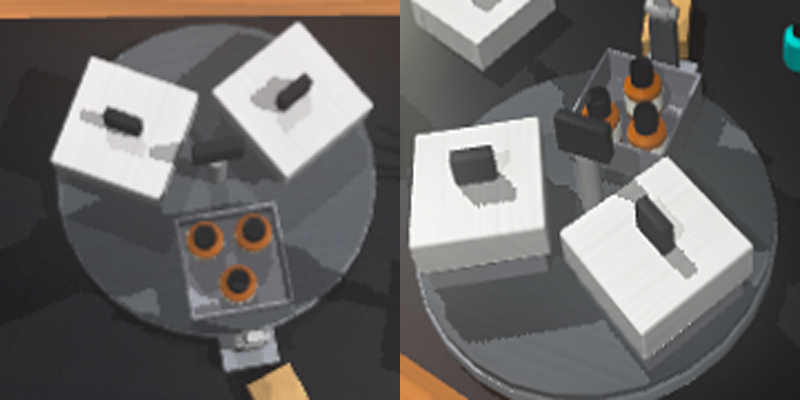

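>>> arm_command(
  rows=[
    {"jaw": 5, "x": 0.35, "y": 0, "z": 3, "turn": 0},
    {"jaw": 5, "x": 0, "y": 0, "z": 3, "turn": 0},
    {"jaw": 5, "x": 0, "y": 0, "z": 2, "turn": 0},
    {"jaw": 5, "x": 0, "y": 0, "z": 1.5, "turn": 0},
    {"jaw": 5, "x": 0, "y": 0, "z": 0, "turn": 0},
    {"jaw": 5, "x": 0, "y": 0, "z": 0, "turn": 0},
  ],
)

```text
t: 26.9
position: [491.9, -331.3, 74.4]
orientation: [[-0.987, 0.158, 0.001], [0.158, 0.987, -0.001], [-0.001, -0.001, -1.0]]
wrist_force: [0.7, 0.5, 1.2]
finger_gap: 0.587
grip_force: 0.0
```

```bash
python3 plan.py 491 -332 74 81
```

```text
now [ 491.9 -331.3   74.4] ydeg 80.9 q7 2.28 tilt [ 0.0013 -0.0008] gap 50.1 F [0.7 0.5 1.2] t 26.9
turn -0.002 (0.0 rows, q7~2.28); then x 0.08 y -0.08 z 0.04 (0.0 rows)
turn 3.140 (22.4 rows, q7~-0.86); then x -0.08 y 0.08 z 0.04 (0.0 rows)
```

>>> arm_command(
  rows=[
    {"jaw": 5, "x": 0.08, "y": -0.08, "z": 0, "turn": 0},
    {"jaw": 1, "x": 0, "y": 0, "z": 0, "turn": 0},
    {"jaw": 1, "x": 0, "y": 0, "z": 0, "turn": 0},
    {"jaw": 1, "x": 0, "y": 0, "z": 0, "turn": 0},
    {"jaw": 1, "x": 0, "y": 0, "z": 0, "turn": 0},
    {"jaw": 1, "x": 0, "y": 0, "z": 0, "turn": 0},
    {"jaw": 1, "x": 0, "y": 0, "z": 0, "turn": 0},
  ],
  newtons=100,
)

```text
t: 27.6
position: [490.9, -332.5, 74.7]
orientation: [[-0.987, 0.158, 0.002], [0.158, 0.987, -0.001], [-0.002, -0.001, -1.0]]
wrist_force: [-1.1, 0.1, 5.2]
finger_gap: 0.172
grip_force: 98.4
```

>>> arm_command(
  rows=[
    {"jaw": 1, "x": 0, "y": 0, "z": -1, "turn": 0},
    {"jaw": 1, "x": 0, "y": 0, "z": -2, "turn": 0},
    {"jaw": 1, "x": 0, "y": 0, "z": -3, "turn": 0},
    {"jaw": 1, "x": 0, "y": 0, "z": -3, "turn": 0},
    {"jaw": 1, "x": 0, "y": 0, "z": -3, "turn": 0},
    {"jaw": 1, "x": 0, "y": 0, "z": -2, "turn": 0},
    {"jaw": 1, "x": 0, "y": 0, "z": -1, "turn": 0},
    {"jaw": 1, "x": 0, "y": 0, "z": 0, "turn": 0},
  ],
)

```text
t: 28.4
position: [490.7, -331.5, 224.5]
orientation: [[-0.987, 0.158, 0.002], [0.158, 0.987, -0.0], [-0.002, 0.0, -1.0]]
wrist_force: [-0.3, -0.8, -1.9]
finger_gap: 0.169
grip_force: 97.5
```

```bash
python3 - <<'E'
from h import *
from cell import arm
s=arm.state();p=s["position"];print(p)
for n in("top","scene"):
    c=arm.capture(n);P=cloud(c)
    for z in((p[2]-40,p[2]-20),):
        q=P[sel(P,(390,600),(-440,-230),z)];print(n,rect(q),np.median(q[:,2]))
        # plane of the lid top
        A=np.c_[q[:,:2],np.ones(len(q))];k=np.linalg.lstsq(A,q[:,2],rcond=None)[0];print("slope",k[:2])
E
python3 plan.py 569.7 -29 230 99.75
```

```text
[ 490.73322891 -331.48504496  224.48362646]
top [ 494.  -314.3  112.9  142.    80.9] 194.14324402019295
slope [ 0.00113988 -0.00714084]
scene [ 490.8 -330.   146.2  143.    81. ] 192.9675542470325
slope [-0.01284404 -0.01524579]
now [ 489.8 -330.7  222.3] ydeg 80.9 q7 2.17 tilt [-0.0017  0.0015] gap 14.7 F [-0.   0.5 -2.5] t 28.5
turn -0.329 (2.3 rows, q7~2.50); then x -12.99 y 28.38 z -0.77 (6.9 rows)
turn 2.813 (20.1 rows, q7~-0.64); then x 12.99 y -28.38 z -0.77 (6.9 rows)
```

>>> arm_command(
  rows=[
    {"jaw": 1, "x": 0, "y": 0, "z": -2, "turn": -0.05},
    {"jaw": 1, "x": 0, "y": 0, "z": -2, "turn": -0.08},
    {"jaw": 1, "x": 0, "y": 0, "z": -1, "turn": -0.08},
    {"jaw": 1, "x": 0, "y": 0, "z": 0, "turn": -0.08},
    {"jaw": 1, "x": 0, "y": 0, "z": 0, "turn": -0.04},
    {"jaw": 1, "x": 0, "y": 0, "z": 0, "turn": 0},
  ],
)

```text
t: 29.1
position: [489.6, -330.8, 271.7]
orientation: [[-0.985, -0.17, -0.003], [-0.17, 0.985, 0.002], [0.002, 0.002, -1.0]]
wrist_force: [-0.1, 0.6, -2.4]
finger_gap: 0.172
grip_force: 97.5
```

>>> arm_command(
  rows=[
    {"jaw": 1, "x": -0.8, "y": 1.75, "z": 0, "turn": 0},
    {"jaw": 1, "x": -1.5, "y": 3.3, "z": 0, "turn": 0},
    {"jaw": 1, "x": -1.6, "y": 3.5, "z": 0, "turn": 0},
    {"jaw": 1, "x": -1.6, "y": 3.5, "z": 0, "turn": 0},
    {"jaw": 1, "x": -1.6, "y": 3.5, "z": 0, "turn": 0},
    {"jaw": 1, "x": -1.6, "y": 3.5, "z": 0, "turn": 0},
    {"jaw": 1, "x": -1.6, "y": 3.5, "z": 0, "turn": 0},
    {"jaw": 1, "x": -1.4, "y": 3.0, "z": 0, "turn": 0},
  ],
)

```text
t: 29.9
position: [561.8, -57.1, 272.2]
orientation: [[-0.985, -0.171, -0.002], [-0.171, 0.985, 0.001], [0.002, 0.001, -1.0]]
wrist_force: [0.2, -0.0, -1.9]
finger_gap: 0.173
grip_force: 97.8
```

>>> arm_command(
  rows=[
    {"jaw": 1, "x": -0.9, "y": 1.9, "z": 0, "turn": 0},
    {"jaw": 1, "x": -0.4, "y": 0.9, "z": 0, "turn": 0},
    {"jaw": 1, "x": 0, "y": 0, "z": 0, "turn": 0},
    {"jaw": 1, "x": 0, "y": 0, "z": 0, "turn": 0},
    {"jaw": 1, "x": 0, "y": 0, "z": 0, "turn": 0},
  ],
)

```text
t: 30.4
position: [569.6, -32.2, 273.4]
orientation: [[-0.986, -0.167, -0.0], [-0.167, 0.986, -0.001], [0.001, -0.001, -1.0]]
wrist_force: [-0.6, -1.2, -2.0]
finger_gap: 0.168
grip_force: 97.8
```

```bash
python3 plan.py 569.7 -29 155 99.75; python3 bin.py|head -1; python3 - <<'E'
from h import *
from cell import arm
p=arm.state()["position"]
for n in("top","scene"):
    c=arm.capture(n);P=cloud(c)
    q=P[sel(P,(470,670),(-140,80),(p[2]-40,p[2]-20))];print(n,rect(q),np.median(q[:,2]))
E
```

```text
now [569.6 -32.2 273.4] ydeg 99.6 q7 1.85 tilt [-0.0004 -0.0009] gap 14.3 F [-0.6 -1.2 -2. ] t 30.4
turn -0.002 (0.0 rows, q7~1.85); then x -0.06 y 0.31 z 11.84 (2.6 rows)
turn 3.139 (22.4 rows, q7~-1.29); then x 0.06 y -0.31 z 11.84 (2.6 rows)
bin [569.70438503 -28.98324145]
top [571.7 -31.9 122.8 156.2   1.6] 243.17354320340104
scene [568.  -32.4 147.2 142.4   9.7] 243.80943178656332
```

>>> arm_command(
  rows=[
    {"jaw": 1, "x": 0, "y": 0.3, "z": 2, "turn": 0},
    {"jaw": 1, "x": 0, "y": 0, "z": 3, "turn": 0},
    {"jaw": 1, "x": 0, "y": 0, "z": 3, "turn": 0},
    {"jaw": 1, "x": 0, "y": 0, "z": 2.2, "turn": 0},
    {"jaw": 1, "x": 0, "y": 0, "z": 1.0, "turn": 0},
    {"jaw": 1, "x": 0, "y": 0, "z": 0, "turn": 0},
    {"jaw": 1, "x": 0, "y": 0, "z": 0, "turn": 0},
  ],
)

```text
t: 31.2
position: [570.4, -27.4, 162.6]
orientation: [[-0.985, -0.17, 0.002], [-0.17, 0.985, 0.0], [-0.002, -0.0, -1.0]]
wrist_force: [0.2, -0.8, -1.8]
finger_gap: 0.17
grip_force: 97.8
```

```bash
python3 plan.py 569.7 -29 139 99.75;  python3 - <<'E'
from h import *
from cell import arm
p=arm.state()["position"]
for n in("top","scene"):
    c=arm.capture(n);P=cloud(c)
    q=P[sel(P,(470,670),(-130,65),(p[2]-36,p[2]-25))];print(n,rect(q),np.median(q[:,2]))
E
```

```text
now [570.4 -27.4 162.6] ydeg 99.8 q7 1.9 tilt [0.0019 0.    ] gap 14.5 F [ 0.2 -0.8 -1.8] t 31.2
turn 0.000 (0.0 rows, q7~1.90); then x 0.10 y -0.14 z 2.36 (0.5 rows)
turn -3.141 (22.4 rows, q7~5.04); then x -0.10 y 0.14 z 2.36 (0.5 rows)
top [571.5 -26.6 182.9  89.8  77. ] 132.15168170541858
scene [556.7 -30.  171.  142.2  10. ] 133.4018957740347
```

>>> arm_command(
  rows=[
    {"jaw": 1, "x": 0.08, "y": -0.13, "z": 0, "turn": 0},
    {"jaw": 1, "x": 0, "y": 0, "z": 0.6, "turn": 0},
    {"jaw": 1, "x": 0, "y": 0, "z": 0.6, "turn": 0},
    {"jaw": 1, "x": 0, "y": 0, "z": 0.4, "turn": 0},
    {"jaw": 1, "x": 0, "y": 0, "z": 0.3, "turn": 0},
    {"jaw": 1, "x": 0, "y": 0, "z": 0.2, "turn": 0},
    {"jaw": 1, "x": 0, "y": 0, "z": 0, "turn": 0},
  ],
)

```text
t: 32.0
position: [568.8, -28.3, 140.1]
orientation: [[-0.985, -0.17, -0.001], [-0.17, 0.985, -0.0], [0.001, 0.0, -1.0]]
wrist_force: [0.3, -0.4, -3.0]
finger_gap: 0.168
grip_force: 97.8
```

>>> arm_command(
  rows=[
    {"jaw": 1, "x": 0, "y": 0, "z": 0.1, "turn": 0},
    {"jaw": 1, "x": 0, "y": 0, "z": 0.08, "turn": 0},
    {"jaw": 1, "x": 0, "y": 0, "z": 0, "turn": 0},
    {"jaw": 1, "x": 0, "y": 0, "z": 0, "turn": 0},
  ],
)

```text
t: 32.4
position: [569.2, -28.4, 138.8]
orientation: [[-0.985, -0.17, 0.0], [-0.17, 0.985, 0.0], [-0.0, 0.0, -1.0]]
wrist_force: [-0.3, 0.5, -2.5]
finger_gap: 0.17
grip_force: 97.8
```

Release and rise.

>>> arm_command(
  rows=[
    {"jaw": 1, "x": 0, "y": 0, "z": 0.05, "turn": 0},
    {"jaw": 5, "x": 0, "y": 0, "z": 0, "turn": 0},
    {"jaw": 5, "x": 0, "y": 0, "z": 0, "turn": 0},
    {"jaw": 5, "x": 0, "y": 0, "z": 0, "turn": 0},
    {"jaw": 5, "x": 0, "y": 0, "z": -2, "turn": 0},
    {"jaw": 1, "x": 0, "y": 0, "z": -4, "turn": 0},
    {"jaw": 0, "x": 0, "y": 0, "z": -4, "turn": 0},
    {"jaw": 0, "x": 0, "y": 0, "z": 0, "turn": 0},
  ],
  newtons=40,
)

```text
t: 33.2
position: [572.8, -29.1, 244.2]
orientation: [[-0.985, -0.17, 0.012], [-0.17, 0.985, 0.001], [-0.012, -0.001, -1.0]]
wrist_force: [1.5, -0.5, -0.5]
finger_gap: 0.077
grip_force: 0.0
```

```bash
cat > chk.py <<'E'
from h import *
from cell import arm
import sys
A=np.array([686,-9]);a=np.radians(9.75);X=np.array([np.cos(a),np.sin(a)]);Y=np.array([-X[1],X[0]])
ims=[]
for n,(x0,x1,y0,y1) in(("top",(180,330,80,230)),("scene",(120,300,160,320))):
    c=arm.capture(n);P=cloud(c);ims.append(cv2.resize(c["frame"][y0:y1,x0:x1,::-1],(400,400),interpolation=cv2.INTER_CUBIC))
    q=P[sel(P,(480,640),(-130,62),(103,113))];r=rect(q);d=r[:2]-A
    print(n,"lid",r,np.median(q[:,2]),"r",-d@X,"tan",d@Y)
    q=P[sel(P,(430,520),(-80,-15),(112,190))];d=q[:,:2]-A
    print("clamp r,z:",[(round(float(-(d[k]@X).mean())),z) for z in range(115,190,10) for k in [abs(q[:,2]-z)<5] if k.any()])
cv2.imwrite(f"pics/{sys.argv[1]}.png",cv2.hconcat(ims))
E
python3 chk.py lid1; python3 plan.py 569.7 -29 139 99.75
```

```text
top lid [584.6  31.  121.3  34.7  13.2] 108.3478324028753 r 93.16140423452808 tan 56.5942820526142
clamp r,z: []
scene lid [564.5 -25.6 176.8 148.5   9.3] 109.12667187481874 r 122.55626293945025 tan 4.215734137292394
clamp r,z: [(211, 115), (215, 125), (215, 135), (216, 145), (217, 155), (217, 165), (218, 175), (223, 185)]
now [569.6 -28.4 239.2] ydeg 99.8 q7 1.86 tilt [0.0025 0.0006] gap 0.0 F [-1.7  0.1 -0.7] t 33.3
turn 0.001 (0.0 rows, q7~1.86); then x 0.00 y -0.06 z 10.02 (2.2 rows)
turn -3.141 (22.4 rows, q7~5.00); then x -0.00 y 0.06 z 10.02 (2.2 rows)
```

View pics/lid1.png

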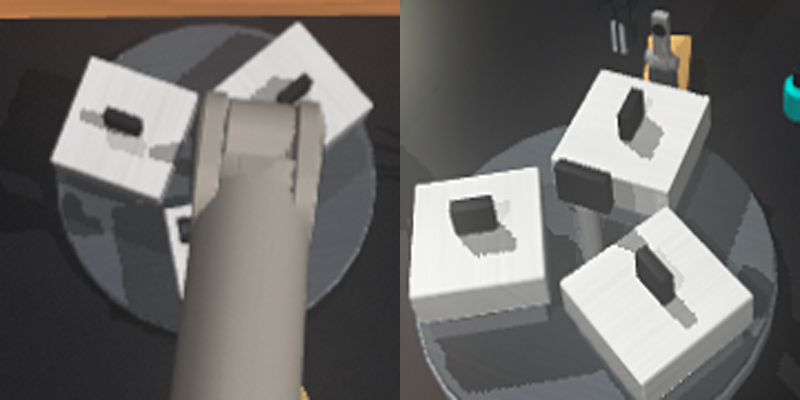

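>>> arm_command(
  rows=[
    {"jaw": 0, "x": 3, "y": -0.06, "z": 0, "turn": 0},
    {"jaw": 0, "x": 4, "y": 0, "z": 0, "turn": 0},
    {"jaw": 0, "x": 4, "y": 0, "z": 0, "turn": 0},
    {"jaw": 0, "x": 2.2, "y": 0, "z": 0, "turn": 0},
    {"jaw": 0, "x": 0, "y": 0, "z": 0, "turn": 0},
    {"jaw": 0, "x": 0, "y": 0, "z": 0, "turn": 0},
  ],
)

```text
t: 33.9
position: [438.8, -51.2, 237.5]
orientation: [[-0.985, -0.171, -0.001], [-0.171, 0.985, 0.0], [0.0, 0.001, -1.0]]
wrist_force: [0.8, 1.2, 0.3]
finger_gap: 0.002
grip_force: 0.0
```

```bash
python3 chk.py lid2; python3 plan.py 449.5 -49.6 175 99.75
```

```text
top lid [569.7 -27.7 140.2 140.   10.2] 108.33032575975007 r 117.78700539043115 tan 1.2654489932554973
clamp r,z: []
scene lid [572.7 -25.5 157.2 146.1  10.2] 109.24280132282495 r 114.45776830478907 tan 2.925623811636194
clamp r,z: [(207, 115), (215, 125), (215, 135), (215, 145), (217, 155), (217, 165), (219, 175), (219, 185)]
now [439.8 -51.1 237.8] ydeg 99.8 q7 1.79 tilt [-0.0001 -0.0004] gap 0.1 F [-0.6  0.8  0.7] t 34.0
turn 0.002 (0.0 rows, q7~1.78); then x -0.98 y -0.02 z 6.28 (1.4 rows)
turn -3.140 (22.4 rows, q7~4.93); then x 0.98 y 0.02 z 6.28 (1.4 rows)
```

View pics/lid2.png

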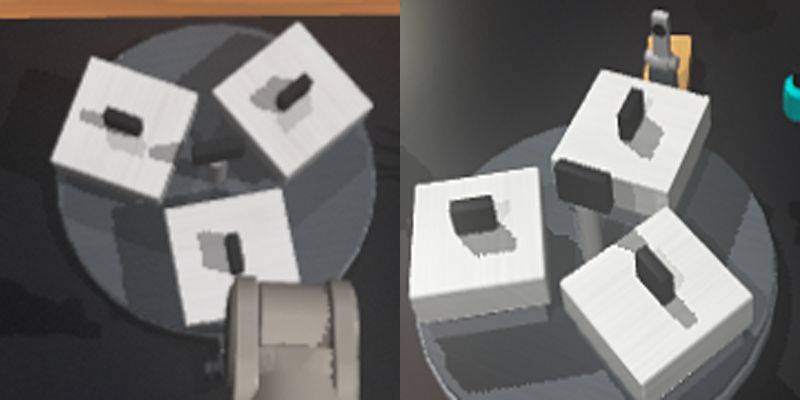

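>>> arm_command(
  rows=[
    {"jaw": 0, "x": 0, "y": 0, "z": 2, "turn": 0},
    {"jaw": 0, "x": 0, "y": 0, "z": 3, "turn": 0},
    {"jaw": 0, "x": 0, "y": 0, "z": 1.6, "turn": 0},
    {"jaw": 0, "x": 0, "y": 0, "z": 0, "turn": 0},
    {"jaw": 0, "x": -1, "y": 0, "z": 0, "turn": 0},
    {"jaw": 0, "x": -1, "y": 0, "z": 0, "turn": 0},
    {"jaw": 0, "x": -1, "y": 0, "z": 0, "turn": 0},
    {"jaw": 0, "x": 0, "y": 0, "z": 0, "turn": 0},
  ],
)

```text
t: 34.8
position: [470.4, -46.1, 172.5]
orientation: [[-0.985, -0.171, 0.001], [-0.171, 0.985, -0.0], [-0.001, -0.001, -1.0]]
wrist_force: [-0.0, 0.1, 0.4]
finger_gap: 0.005
grip_force: 0.1
```

>>> arm_command(
  rows=[
    {"jaw": 0, "x": -0.8, "y": 0, "z": 0, "turn": 0},
    {"jaw": 0, "x": -0.8, "y": 0, "z": 0, "turn": 0},
    {"jaw": 0, "x": -0.8, "y": 0, "z": 0, "turn": 0},
    {"jaw": 0, "x": -0.8, "y": 0, "z": 0, "turn": 0},
    {"jaw": 0, "x": 0, "y": 0, "z": 0, "turn": 0},
  ],
)

```text
t: 35.3
position: [502.8, -40.4, 172.8]
orientation: [[-0.985, -0.171, 0.004], [-0.171, 0.985, -0.0], [-0.004, -0.001, -1.0]]
wrist_force: [1.1, 0.3, -0.1]
finger_gap: -0.006
grip_force: 0.0
```

```bash
python3 chk.py c1; python3 plan.py 514.4 -38.4 150 99.75
```

```text
top lid [579.5 -25.5 155.9 143.7  12.6] 108.28762469196519 r 107.75598710319419 tan 1.774047185462835
clamp r,z: []
scene lid [573.  -25.1 157.7 148.2   9.7] 109.13537120169967 r 114.09436168553208 tan 3.2690413841047254
clamp r,z: [(209, 115), (216, 125), (196, 135), (179, 145), (176, 155), (180, 165), (181, 175), (180, 185)]
now [501.8 -40.7 172.7] ydeg 99.8 q7 1.88 tilt [0.0033 0.    ] gap 0.2 F [ 0.3 -0.   0.2] t 35.4
turn 0.001 (0.0 rows, q7~1.88); then x -1.28 y 0.01 z 2.27 (0.6 rows)
turn -3.140 (22.4 rows, q7~5.02); then x 1.28 y -0.01 z 2.27 (0.6 rows)
```

View pics/c1.png

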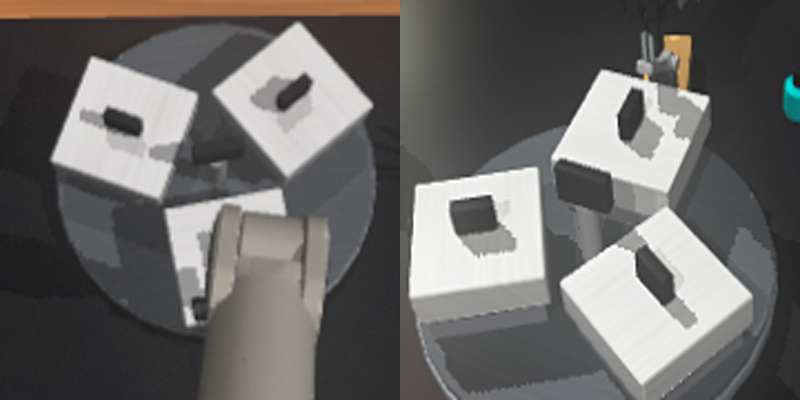

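>>> arm_command(
  rows=[
    {"jaw": 0, "x": -0.6, "y": 0, "z": 0.3, "turn": 0},
    {"jaw": 0, "x": -0.5, "y": 0, "z": 0.4, "turn": 0},
    {"jaw": 0, "x": 0, "y": 0, "z": 0.5, "turn": 0},
    {"jaw": 0, "x": 0, "y": 0, "z": 0.5, "turn": 0},
    {"jaw": 0, "x": 0, "y": 0, "z": 0.4, "turn": 0},
    {"jaw": 0, "x": 0, "y": 0, "z": 0.3, "turn": 0},
    {"jaw": 0, "x": 0, "y": 0, "z": 0, "turn": 0},
  ],
)

```text
t: 36.1
position: [510.7, -39.0, 147.7]
orientation: [[-0.985, -0.17, -0.001], [-0.17, 0.985, -0.0], [0.001, 0.0, -1.0]]
wrist_force: [0.0, -0.0, 0.7]
finger_gap: 0.002
grip_force: 0.3
```

>>> arm_command(
  rows=[
    {"jaw": 0, "x": 0, "y": 0, "z": 0.1, "turn": 0},
    {"jaw": 0, "x": 0, "y": 0, "z": 0.05, "turn": 0},
    {"jaw": 0, "x": 0, "y": 0, "z": 0, "turn": 0},
  ],
)

```text
t: 36.4
position: [510.7, -39.0, 147.0]
orientation: [[-0.985, -0.17, -0.001], [-0.17, 0.985, 0.0], [0.0, 0.001, -1.0]]
wrist_force: [0.1, 0.0, 3.6]
finger_gap: 0.005
grip_force: 2.4
```

Contact on the flat clamp at 122 mm; press a little more, then rise and look.

>>> arm_command(
  rows=[
    {"jaw": 0, "x": 0, "y": 0, "z": 0.05, "turn": 0},
    {"jaw": 0, "x": 0, "y": 0, "z": 0.05, "turn": 0},
    {"jaw": 0, "x": 0, "y": 0, "z": 0, "turn": 0},
  ],
)

```text
t: 36.7
position: [510.8, -39.1, 146.9]
orientation: [[-0.985, -0.17, -0.001], [-0.17, 0.985, 0.001], [0.0, 0.001, -1.0]]
wrist_force: [-3.8, 0.0, 11.2]
finger_gap: -0.001
grip_force: 5.7
```

>>> arm_command(
  rows=[
    {"jaw": 0, "x": 0, "y": 0, "z": -2, "turn": 0},
    {"jaw": 0, "x": 0, "y": 0, "z": -4, "turn": 0},
    {"jaw": 0, "x": 0, "y": 0, "z": -4, "turn": 0},
    {"jaw": 0, "x": 0, "y": -4, "z": 0, "turn": 0},
    {"jaw": 0, "x": 0, "y": -4, "z": 0, "turn": 0},
    {"jaw": 0, "x": 0, "y": -4, "z": 0, "turn": 0},
    {"jaw": 0, "x": 0, "y": -4, "z": 0, "turn": 0},
    {"jaw": 0, "x": 0, "y": -4, "z": 0, "turn": 0},
  ],
)

```text
t: 37.5
position: [544.3, -237.2, 245.0]
orientation: [[-0.985, -0.171, -0.002], [-0.171, 0.985, 0.001], [0.002, 0.001, -1.0]]
wrist_force: [0.9, -0.4, 0.2]
finger_gap: 0.002
grip_force: 0.0
```

```bash
python3 chk.py fin; python3 - <<'E'
from h import *
from cell import arm
A=np.array([686,-9]);a=np.radians(9.75);X=np.array([np.cos(a),np.sin(a)]);Y=np.array([-X[1],X[0]])
for n in("top","scene"):
    P=cloud(arm.capture(n));q=P[sel(P,(450,560),(-80,10),(114,140))];d=q[:,:2]-A;r=-d@X
    print(n,[(b,round(float(np.median(q[k,2])),1),int(k.sum())) for b in range(150,240,10) for k in [abs(r-b)<5] if k.any()])
E
```

```text
top lid [576.2 -23.8 154.8 145.1  10.5] 108.33954865647623 r 110.72042794154245 tan 4.008345848563342
clamp r,z: [(198, 115), (203, 125), (218, 135)]
scene lid [572.7 -25.3 157.8 147.8   9.7] 109.07165449350244 r 114.42389840401925 tan 3.1227350234478086
clamp r,z: [(203, 115), (202, 125)]
top [(150, 115.8, 1), (160, 122.1, 21), (170, 122.5, 20), (180, 122.3, 22), (190, 121.7, 20), (200, 123.3, 22), (210, 124.1, 33), (220, 124.9, 44), (230, 119.5, 9)]
scene [(150, 123.4, 1), (160, 121.8, 18), (170, 122.6, 23), (180, 122.5, 23), (190, 122.7, 21), (200, 122.7, 21), (210, 123.0, 53), (220, 125.9, 42), (230, 125.5, 2)]
```

View pics/fin.png

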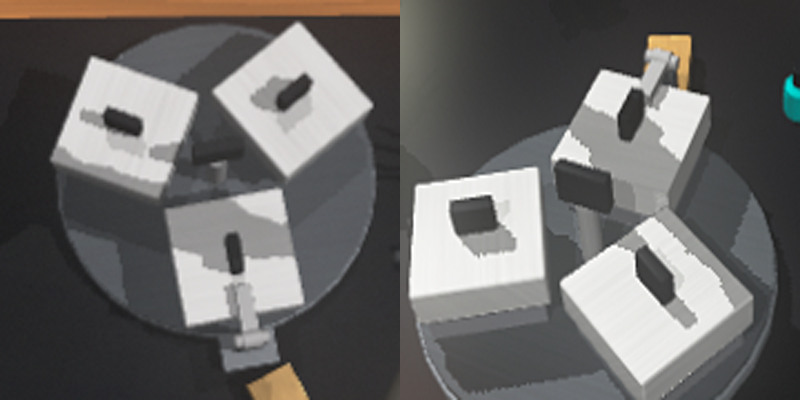

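The clamp lies flat at 122 mm along its whole length, and the lid is seated square at 108 mm.

```bash
python3 -c "
from cell import arm
print(arm.job_done())"
```

```text
the job is handed in; nothing more can be done
None
```

The job is handed in: the open bin was turned square to the clamp, all three ink bottles are upright in it (gripped at a measured 20–21.6 N, slightly over your 20 N limit), the lid is fully down, and the clamp is flat on the lid.

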